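# Swing a plate on its pin against the jig's stop and cam it tight

### The arm

A 7-joint arm with a two-finger parallel gripper is mounted at the origin on a cart in front of the work surface, level with it; the furniture and walls round the work are solid. World frame = base frame: x ahead of the robot, y to its left, z up, the work surface at z = 0. Lengths are in m, angles in rad, forces in N, time in s.
With the tool pointing down it reaches from about 0.4 to 0.85 m from the base axis. Payload 4.5 kg.
Tool frame: the origin (TCP) lies between the finger pads; the fingertips stand 19 mm ahead of it and the grasp point (between the pads) is the TCP (r.nose_length is the distance from the TCP to the fingertips, in m); z points along the fingers, x is the direction in which the jaws open and shut, and the axes are right-handed (so a half turn about z gives the same grasp; the last joint's range is limited). The gripper opens to 88 mm and grips with 3 to 60 N. Pads are 18 mm wide; open, the fingers measure 123 mm over their backs; the gripper's body (75 mm by 187 mm) begins 45 mm behind the grasp point.
Start: joints at [1.277, 0.689, -0.195, 1.565, 0.157, 0.902, -0.215], TCP at [0.201, -0.592, 0.258] pointing down, gripper open.
Joint ranges: [-3.01, 3.01], [-0.46, 2.08], [-1.47, 1.51], [0.13, 2.56], [-1, 4.14], [0.04, 2.09], [-2.66, 2.66]. Speed limits (rad/s): [2.57, 2.57, 3.14, 3.14, 3.14, 3.14, 3.14].

### API

Orientations are given as a unit quaternion [x, y, z, w].
In Python, from plant import get_state, vision, r gives the robot as it stands.
- The arm moves only by the tool play_rows, never from a script. Its argument "deltas" is a list that holds one entry, the list of rows, each a list of 7 numbers: the gripper command: -1 is fully open, 1 is shut, values between are in proportion, then the shift along the tool's x, y, z normalised to -1 to 1, where 1 is 300 mm, then the turn, a rotation vector about the tool's x, y, z normalised to -1 to 1, where 1 is pi rad. A call has 1 to 5 rows; each row is the pose to reach, as a shift and turn from the pose measured when the call began, along the tool's axes at that moment, turning the shorter way round; what a row does not reach only later rows make up. A row lasts 1/8 s, in which the tool goes at most 62.5 mm and 10.7 degrees, less where a joint would pass 70% of its speed; a pose out of reach is approached as far as the arm can. A call with a number of a shift or a turn outside -1 to 1 is refused whole. A call with a gripper value outside its range is refused whole. The fingers move at their own pace and stop on an object; "force" is the grip in N (left out, the last holds). Time passes only in rows, so rows that repeat a pose let the fingers close. It gives the time, the measured TCP pose, the force and the opening at its end, in the units of the state.
- get_state(): the state, without advancing time (a new reading comes with each control period).
- vision.snapshot(name): name is "side" or "top" or "wrist"; returns the picture (420x560x3 uint8, red, green, blue); there is no depth.
- vision.camera_model(name): a dict with "vfov" (degrees; the focal length in pixels is half the picture's height over the tangent of half this angle, whatever the lens; pixels are square), "cx", "cy" (the principal point, pixels), "k1" (the pictures are not rectified: a ray, as slopes to the right and down, at radius r is drawn at 1 + k1 r^2 times it, then the intrinsics apply), "world_to_cam" (4x4, takes a point from world to camera coordinates). Camera axes: x right, y up, looking along -z (the intrinsics and any distortion apply to the point x, -y, -z); pixel columns grow to the right and rows downward; lengths in m; the calibration is good to about 2 mm. A picture is of the moment at which its call begins: read the wrist's pose just before it. camera_model takes no time and is no camera call; for the wrist camera it gives the pose at the moment of the call.
- r.finish_job(): hands the job in, once; it reports no verdict.
The state is a dict: "clock": time; "q": joint angles; "qd": joint speeds; "joint_torque": joint torques, N m; "tool_pos": TCP position; "eef_rot": TCP orientation; "contact_force": force on the tool from outside, world axes, zero at the start; "moment": the same for the moment, N m; "opening": opening from 0.0 (shut) to 1.0 (fully open).
Only numpy, scipy, OpenCV 4.12 (cv2) and the standard library are available. Lean on these libraries where they do the work, as an engineer would, in place of code of your own. Each camera call takes 0.05 s, during which the arm holds its last target.

### The job

Get the aluminium plate in the jig ready for its holes to be countersunk: swing it round on its locating pin, by pushing it near the free corner, until its edge rests against the stop screw, and only then turn the cam lever until the cam holds the plate firmly against the screw, and let go. Work by feel and gently, because hard pressure dents the plate's edge on the screw; keep the plate flat on the pin and leave the caliper, the spanner and the marker where they lie.

Things in the scene. Friction and masses are not known exactly. Their poses are not given: they have to be found in the camera images.
- jig: fixed dark steel jig base, 240 x 215 x 14 mm; origin at the centre of its underside on the worktop, z up. Jig +x points across the home plate to the stop, +y along the home plate from the pin to its free end. 'jig (x, y)' below is in this frame
- pivot_pin (a point): top of the upright steel locating pin, 16 mm thick, fixed at jig (15, -62.5) mm; it stands 26 mm above the base's top, 10 mm above the plate's top. The plate turns about it
- plate: loose aluminium plate, 70 x 153 x 16 mm, 0.3 to 0.65 kg, on the base (14 mm above the worktop), its 17.6 mm hole over the pin. Origin: centre of that hole, underside; +y to the free end (125 mm; tail end at -28 mm), long sides at x = -35 and +35 mm. Starts 0.4 to 0.8 rad counter-clockwise (from above) of home; home is within 0.06 rad of the jig axes, its +x side on the stop screw
- push_corner (a point): point on the plate's -x side, half-way up its edge (22 mm above the worktop), 20 mm from the free end: where to push, towards the plate's +x; sliding the plate takes 1 to 3 N there
- stop_block: steel block 26 x 36 x 30 mm fixed on the base at jig (84, 45.5) mm, origin under its centre. From it a round-headed stop screw (head 13 mm across, 9 mm above the base's top) points to jig -x. Its setting differs every time and is not reported: the face of its head lies at jig x = 45 to 55 mm; meet it by feel. Pressing the plate on it with over 30 N dents the plate
- cam_lever (a joint): turn of the cam lever about its upright axis, rad: 0 open (it starts at 0 to 0.25), grows counter-clockwise from above as it closes, end of travel 2.5. Stiff pivot: about 4 N at the grip to turn it, and it stays where it is left. It goes tight at about 1.4 to 2.3 rad, depending on the stop screw
- cam_axis (a point): on the lever's axis, 34 mm above the worktop, fixed at jig (-41.8, 74.2) mm
- grip (a point): centre of the lever's upright black grip, 21 mm across, 40 mm tall, 49 mm above the worktop, 64 mm from the axis; at joint value q the line from axis to grip points 1.047 + q rad counter-clockwise from jig +x. Push it sideways or hold it from above. Once tight, each newton more here adds 3 to 4 N on the plate; 4 N or more on the plate is firm
- caliper: caliper, 67 x 220 x 11 mm, lying on the worktop on the jig's -y side; leave alone
- spanner: ring and open spanner, 26 x 192 x 8 mm, lying on the worktop on the jig's +x side; leave alone
- marker: black marker pen, 16 x 138 x 18 mm, lying on the worktop on the jig's +y side; leave alone
- lobe (a point): centre of the cam's round lobe, 8 mm radius, 24 mm from the axis; on closing it swings in and meets the home plate's -x side near the free end. With the lever open (0 to 0.3 rad) it is clear of the swinging plate

How it is judged:
By the outcome, as a careful person would: the job done as asked, in the order asked, and still so for the second after the job is handed in, with the robot touching nothing.
It also fails if it takes over 72 s, if anything falls off the work surface, if the arm or the gripper's body presses on something with over 40 N, if the wrist force passes 120 N, or if a joint passes its speed limit or range.

## Working session

There is one attempt and no reset: what is moved stays moved. The work goes in short steps, Python scripts to look and compute and a tool call to move; the robot and the scene stay as the last step left them, time stands still between calls to the robot, and variables do not carry over. Pictures are saved under pics/ and viewed, and the job is handed in when it is done.

Besides the shell and the picture viewer there is one more tool, called as name(argument=value, ...), one argument or row to a line, values as JSON. play_rows: Moves the arm, as the interface text tells. Scaled input: -1 to 1 covers 300 mm each way for a shift and pi rad each way for a turn. Its arguments: {"type":"object","properties":{"deltas":{"type":"array"},"force":{"type":"number"}},"required":["deltas"]}

```bash
mkdir -p pics; ls; python3 - <<'E'
from plant import get_state, vision, r
import cv2
s=get_state();print(s)
for n in ["top","side"]:
    im=vision.snapshot(n);cv2.imwrite(f"pics/{n}0.png",im[:,:,::-1])
    print(n,vision.camera_model(n))
E
```

```text
pics
{'clock': 0.0, 'q': array([ 1.27680492,  0.6899749 , -0.19451252,  1.56632914,  0.15728205,
        0.90250768, -0.21509139]), 'qd': array([ 0.00045866,  0.00053715, -0.00075399,  0.00066975,  0.00077773,
       -0.00123246,  0.00010656]), 'joint_torque': array([ 6.64251093e-04, -5.27562046e+01, -1.26681548e+00, -1.53429759e+01,
       -5.26033295e-02,  6.56419405e-03,  1.79194612e-04]), 'tool_pos': array([ 0.20098714, -0.59117345,  0.2569196 ]), 'eef_rot': array([ 8.13027191e-01, -5.82224999e-01, -7.77466167e-04, -4.82014620e-04]), 'contact_force': array([-0.20478336,  0.1136699 ,  0.36147594]), 'moment': array([ 0.01853462, -0.0244901 ,  0.02592714]), 'opening': 0.9998866834128654}
top {'vfov': 47.882213713627955, 'cx': 279.8729741145063, 'cy': 207.37000610906878, 'k1': -0.1461462519031412, 'world_to_cam': array([[ 0.00138078, -0.9999953 ,  0.00273747,  0.08244636],
       [ 0.98111041,  0.00188424,  0.19343943, -0.65514031],
       [-0.19344368,  0.00241866,  0.9811084 , -0.88380191],
       [ 0.        ,  0.        ,  0.        ,  1.        ]])}
side {'vfov': 46.14619667185926, 'cx': 284.7766496249819, 'cy': 213.9564242196558, 'k1': -0.11697805519938771, 'world_to_cam': array([[-0.98902092, -0.14640544, -0.02007637,  0.65657295],
       [ 0.06556745, -0.55650833,  0.8282508 , -0.05449483],
       [-0.13243309,  0.81784102,  0.55999781, -1.03249417],
       [ 0.        ,  0.        ,  0.        ,  1.        ]])}
```

View pics/top0.png

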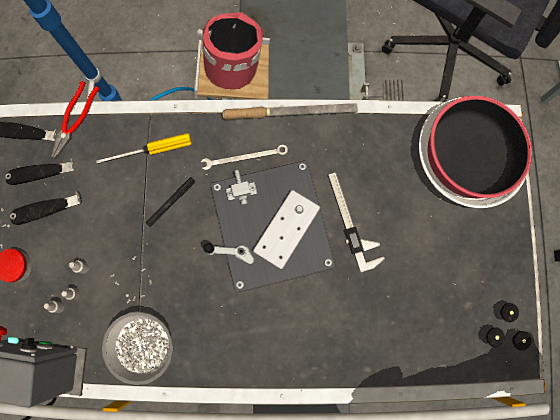

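View pics/side0.png

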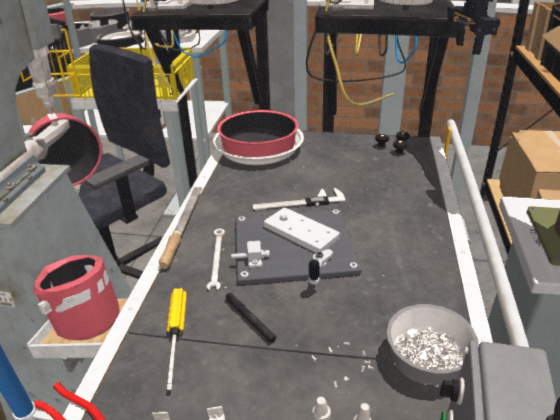

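```bash
python3 - <<'E'
import cv2
im=cv2.imread("pics/top0.png")[130:310,180:400]
# one crop 220x180 -> x3.6
cv2.imwrite("pics/top0c.png",cv2.resize(im[20:170,10:170],None,fx=4,fy=4,interpolation=cv2.INTER_CUBIC)[:600,:640])
E
```

```text
(no output)
```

View pics/top0c.png

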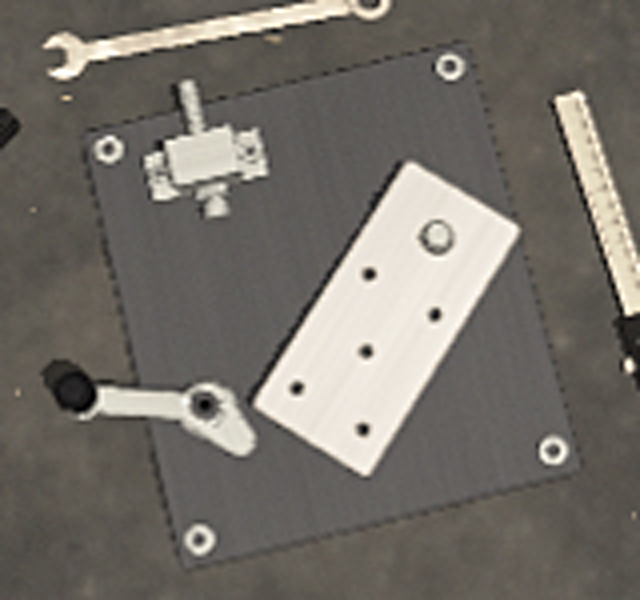

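```bash
cat > h.py <<'E'
import numpy as np, cv2
from scipy.optimize import least_squares
from plant import get_state, vision, r
def proj(cm,P,H=420):
    P=np.atleast_2d(P); c=(cm["world_to_cam"]@np.c_[P,np.ones(len(P))].T).T
    f=H/2/np.tan(np.radians(cm["vfov"])/2)
    s=np.c_[c[:,0],-c[:,1]]/(-c[:,2:3]); r2=(s**2).sum(1,keepdims=True)
    return s*(1+cm["k1"]*r2)*f+[cm["cx"],cm["cy"]]
def R(a): return np.array([[np.cos(a),-np.sin(a)],[np.sin(a),np.cos(a)]])
def j2w(p,xy): return np.asarray(p[:2])+ (R(p[2])@np.atleast_2d(xy).T).T
E
python3 - <<'E'
from h import *
cm=vision.camera_model("top")
c=lambda a:np.array(a)/4+[190,150]-.375
jc=[(.12,.1075,.014),(.12,-.1075,.014),(-.12,-.1075,.014),(-.12,.1075,.014),(.015,-.0625,.040),(-.0418,.0742,.036)]
px=c([(83,132),(467,42),(580,465),(187,570),(437,235),(205,403)])
w=np.array([1,1,1,1,1,1])
def pts(p): return np.c_[j2w(p,[q[:2] for q in jc]),[q[2] for q in jc]]
f=lambda p:((proj(cm,pts(p))-px)*w[:,None]).ravel()
s=least_squares(f,[.55,.05,.2]);print(s.x,s.fun.reshape(-1,2).round(2))
J=s.x
pc=[(.035,-.028),(-.035,-.028),(-.035,.125),(.035,.125)]
ppx=c([(410,160),(521,230),(367,477),(253,405)])
def g(p):
    X=j2w(p,pc);return (proj(cm,np.c_[X,np.full(4,.030)])-ppx).ravel()
t=least_squares(g,[*j2w(J,[.015,-.0625])[0],J[2]+.5]);print("plate",t.x,"rel",t.x[2]-J[2],t.fun.reshape(-1,2).round(2),"pin",j2w(J,[.015,-.0625]))
ax=j2w(J,[-.0418,.0742])[0]
def k(q): 
    a=1.047+q[0]+J[2]; return (proj(cm,[*(ax+.064*np.array([np.cos(a),np.sin(a)])),.069])-c([(72,391)])).ravel()
u=least_squares(k,[.1]);print("q",u.x,u.fun)
np.save("jig.npy",J)
def show(n,xy): print(n,j2w(J,xy).round(4))
a=t.x[2]; pp=t.x[:2]
print("pushcorner",pp+R(a)@[-.035,.105], "dir",R(a)@[1,0]); print("axis",ax)
E
```

```text
[0.6291929  0.10050808 0.24837451] [[-0.93 -0.26]
 [ 0.24 -1.36]
 [ 1.5   1.11]
 [-1.4   0.52]
 [ 0.39 -0.68]
 [ 0.19  0.43]]
plate [0.65796445 0.04340062 1.01024907] rel 0.761874564136928 [[-0.15 -0.33]
 [ 0.66 -0.34]
 [ 0.    0.48]
 [-0.51  0.14]] pin [[0.65909689 0.04361343]]
q [0.22725764] [-0.24678598 -0.01860175]
pushcorner [0.55042545 0.06958009] dir [0.53164978 0.84696429]
axis [0.57043512 0.16215549]
```

```bash
cat >> h.py <<'E'
from scipy.spatial.transform import Rotation as Ro
def st():
    s=get_state(); Rr=Ro.from_quat(s["eef_rot"]); x=Rr.apply([1,0,0])
    return s,Rr,np.degrees(np.arctan2(x[1],x[0]))
def target_rot(psi):  # tool x at yaw psi deg, z down
    a=np.radians(psi);x=np.array([np.cos(a),np.sin(a),0]);z=np.array([0,0,-1.]);return Ro.from_matrix(np.c_[x,np.cross(z,x),z])
def row(pos,psi,g=1):
    s,Rr,_=st()
    d=Rr.inv().apply(np.asarray(pos)-s["tool_pos"])/.3
    w=(Rr.inv()*target_rot(psi)).as_rotvec()/np.pi
    print([g]+[round(float(v),4) for v in [*d,*w]])
def info():
    s,Rr,psi=st();print("t",round(s["clock"],2),"pos",s["tool_pos"].round(4),"psi",round(psi,1),"F",s["contact_force"].round(2),"q",s["q"].round(2),"op",round(s["opening"],2))
E
python3 - <<'E'
from h import *
info()
row([.36,-.28,.25],-98); row([.537,.048,.25],-122.1)
E
```

```text
t 0.1 pos [ 0.201  -0.5912  0.257 ] psi -71.2 F [ 0.9  -0.2   0.31] q [ 1.28  0.69 -0.19  1.57  0.16  0.9  -0.22] op 1.0
[1, -0.8115, -0.8358, 0.0245, 0.0002, 0.0005, 0.1488]
[1, -1.6565, -1.7465, 0.0257, 0.0003, 0.0004, 0.2827]
```

play_rows(
  deltas=[
    [[1, -0.8115, -0.8358, 0.0245, 0, 0, 0.1488], [1, -0.8115, -0.8358, 0.0245, 0, 0, 0.1488], [1, -0.8115, -0.8358, 0.0245, 0, 0, 0.1488], [1, -0.8115, -0.8358, 0.0245, 0, 0, 0.1488], [1, -0.8115, -0.8358, 0.0245, 0, 0, 0.1488]],
  ],
)

```text
clock: 0.72
tool_pos: [0.3437, -0.3114, 0.2507]
eef_rot: [-0.656, 0.755, 0.001, 0.0]
contact_force: [1.5, -0.1, 0.6]
opening: 0.453
```

```bash
python3 - <<'E'
from h import *
info()
row([.455,-.10,.20],-122.1); row([.537,.048,.12],-122.1)
E
```

```text
t 0.72 pos [ 0.3437 -0.3114  0.2507] psi -98.0 F [ 1.55 -0.11  0.56] q [ 0.66  0.49 -0.03  2.05  0.03  0.6  -1.1 ] op 0.45
[1, -0.7492, -0.2693, 0.17, 0.0003, 0.0004, 0.1339]
[1, -1.2754, -0.4715, 0.4374, 0.0003, 0.0004, 0.1339]
```

play_rows(
  deltas=[
    [[1, -0.7492, -0.2693, 0.17, 0, 0, 0.1339], [1, -0.7492, -0.2693, 0.17, 0, 0, 0.1339], [1, -0.7492, -0.2693, 0.17, 0, 0, 0.1339], [1, -0.95, -0.35, 0.25, 0, 0, 0.1339], [1, -0.95, -0.35, 0.25, 0, 0, 0.1339]],
  ],
)

```text
clock: 1.35
tool_pos: [0.487, -0.044, 0.1762]
eef_rot: [-0.484, 0.875, 0.001, 0.0]
contact_force: [0.7, -0.9, 0.5]
opening: 0.005
```

```bash
python3 - <<'E'
from h import *
info()
row([.537,.048,.12],-122.1)
E
```

```text
t 1.35 pos [ 0.487  -0.044   0.1762] psi -122.1 F [ 0.75 -0.91  0.51] q [-0.09  0.66  0.13  2.06 -0.2   0.44 -1.93] op 0.01
[1, -0.3482, 0.0215, 0.1877, 0.0003, 0.0003, 0.0]
```

```bash
python3 - <<'E'
from h import *
row([.525,.03,.15],-32); row([.537,.048,.12],-32)
E
```

```text
[1, -0.2762, 0.0236, 0.0877, -0.0, 0.0005, -0.5005]
[1, -0.3482, 0.0215, 0.1877, -0.0, 0.0005, -0.5005]
```

play_rows(
  deltas=[
    [[1, -0.15, 0.01, 0.05, 0, 0, -0.5], [1, -0.2, 0.02, 0.08, 0, 0, -0.5], [1, -0.2762, 0.0236, 0.0877, 0, 0, -0.5], [1, -0.2762, 0.0236, 0.0877, 0, 0, -0.5], [1, -0.2762, 0.0236, 0.0877, 0, 0, -0.5]],
  ],
)

```text
clock: 1.98
tool_pos: [0.5248, 0.0305, 0.1496]
eef_rot: [0.829, -0.559, -0.001, -0.0]
contact_force: [0.3, -0.2, -0.4]
opening: 0.002
```

```bash
python3 - <<'E'
from h import *
info()
row([.537,.048,.12],20);row([.537,.048,.12],57.9)
E
```

```text
t 1.98 pos [0.5248 0.0305 0.1496] psi -68.0 F [ 0.31 -0.23 -0.43] q [-0.09  0.73 -0.09  1.96  0.13  0.46 -1.46] op 0.0
[1, -0.0389, -0.0596, 0.0986, -0.0003, 0.0006, -0.4888]
[1, -0.0389, -0.0596, 0.0986, -0.0005, 0.0005, -0.6994]
```

play_rows(
  deltas=[
    [[1, -0.0389, -0.0596, 0.0986, 0, 0, -0.6994], [1, -0.0389, -0.0596, 0.0986, 0, 0, -0.6994], [1, -0.0389, -0.0596, 0.0986, 0, 0, -0.6994], [1, -0.0389, -0.0596, 0.0986, 0, 0, -0.6994], [1, -0.0389, -0.0596, 0.0986, 0, 0, -0.6994]],
  ],
)

```text
clock: 2.6
tool_pos: [0.5368, 0.0479, 0.1197]
eef_rot: [0.992, -0.125, -0.001, -0.001]
contact_force: [-1.2, 0.4, 0.6]
opening: 0.006
```

play_rows(
  deltas=[
    [[1, 0, 0, 0, 0, 0, -0.402], [1, 0, 0, 0, 0, 0, -0.402], [1, 0, 0, 0, 0, 0, -0.402], [1, 0, 0, 0, 0, 0, -0.402], [1, 0, 0, 0, 0, 0, -0.402]],
  ],
)

```text
clock: 3.22
tool_pos: [0.5366, 0.0477, 0.1194]
eef_rot: [0.942, 0.337, -0.001, -0.001]
contact_force: [-0.0, 0.7, -0.3]
opening: 0.006
```

```bash
python3 - <<'E'
from h import *
info()
row([.537,.048,.12],57.9);row([.537,.048,.037],57.9)
cv2.imwrite("pics/w1.png",vision.snapshot("wrist")[:,:,::-1])
cv2.imwrite("pics/s1.png",vision.snapshot("side")[:,:,::-1])
E
```

```text
t 3.23 pos [0.5366 0.0477 0.1194] psi 39.4 F [-0.04  0.72 -0.29] q [ 0.16  0.84 -0.56  1.93  0.77  0.6  -0.23] op 0.01
[1, 0.0016, -0.0001, -0.0019, -0.0007, 0.0001, -0.1029]
[1, 0.0017, 0.0005, 0.2747, -0.0007, 0.0001, -0.1029]
```

View pics/w1.png

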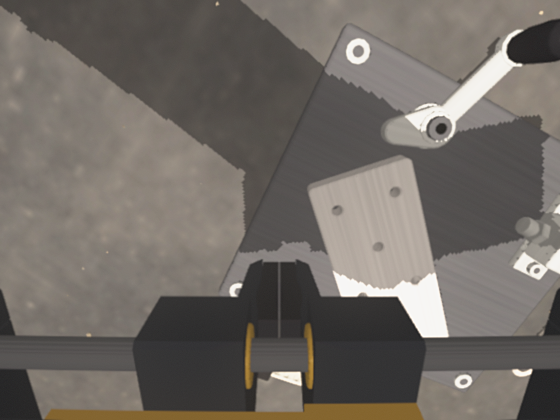

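View pics/s1.png

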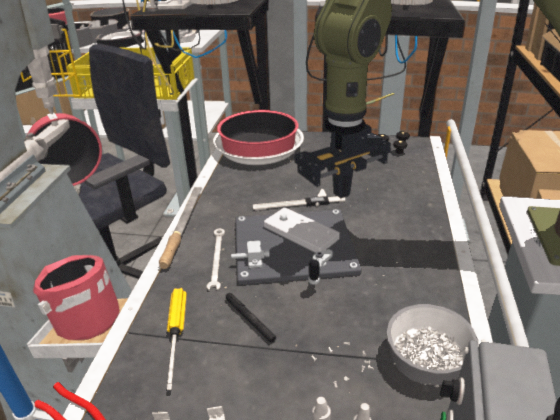

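play_rows(
  deltas=[
    [[1, 0.0017, 0.0005, 0.1, 0, 0, -0.1029], [1, 0.0017, 0.0005, 0.18, 0, 0, -0.1029], [1, 0.0017, 0.0005, 0.24, 0, 0, -0.1029], [1, 0.0017, 0.0005, 0.2747, 0, 0, -0.1029], [1, 0.0017, 0.0005, 0.2747, 0, 0, -0.1029]],
  ],
)

```text
clock: 3.95
tool_pos: [0.5367, 0.048, 0.0365]
eef_rot: [0.877, 0.481, -0.001, -0.001]
contact_force: [-0.5, 1.1, -0.7]
opening: 0.007
```

```bash
python3 - <<'E'
from h import *
info()
cv2.imwrite("pics/t2.png",cv2.resize(vision.snapshot("top")[150:310,190:370,::-1],None,fx=3.5,fy=3.5,interpolation=cv2.INTER_CUBIC))
E
```

```text
t 3.95 pos [0.5367 0.048  0.0365] psi 57.5 F [-0.47  1.09 -0.74] q [ 0.12  0.98 -0.5   1.94  1.01  0.49 -0.12] op 0.01
```

View pics/t2.png

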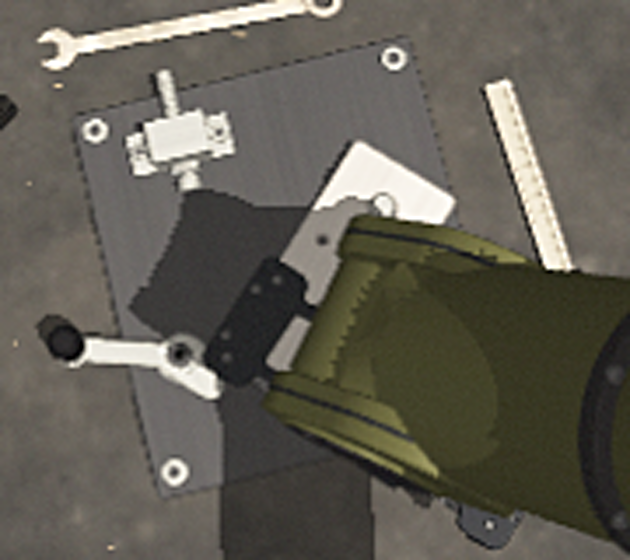

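```bash
cat >> h.py <<'E'
J=np.load("jig.npy") if __import__("os").path.exists("jig.npy") else None
def plate_rows(phis,off=.012,along=.105,z=.037):
    pin=j2w(J,[.015,-.0625])[0]
    for p in phis:
        c=pin+R(np.radians(p))@[-.035-off,along]; row([*c,z],p)
E
python3 - <<'E'
from h import *
pin=j2w(J,[.015,-.0625])[0]
print(R(np.radians(-57.9))@([.5367,.048]-pin))
plate_rows([57,54.5,52,49.5,47])
E
```

```text
[-0.06132557  0.10601611]
[1, 0.0522, -0.0001, 0.0002, -0.0008, -0.0002, 0.0027]
[1, 0.0676, -0.0064, 0.0002, -0.0008, -0.0001, 0.0166]
[1, 0.0834, -0.0121, 0.0002, -0.0008, -0.0001, 0.0305]
[1, 0.0993, -0.0171, 0.0002, -0.0008, -0.0001, 0.0444]
[1, 0.1155, -0.0214, 0.0002, -0.0008, -0.0001, 0.0583]
```

play_rows(
  deltas=[
    [[1, 0.017, 0, 0, 0, 0, 0.0027], [1, 0.03, 0, 0, 0, 0, 0.0027], [1, 0.042, 0, 0, 0, 0, 0.0027], [1, 0.0522, 0, 0, 0, 0, 0.0027], [1, 0.06, -0.003, 0, 0, 0, 0.01]],
  ],
)

```text
clock: 4.62
tool_pos: [0.5457, 0.0634, 0.037]
eef_rot: [0.885, 0.466, -0.001, -0.001]
contact_force: [-1.4, -1.7, 1.4]
opening: 0.002
```

```bash
python3 - <<'E'
from h import *
info()
plate_rows([54,51.5,49,46.5,44])
E
```

```text
t 4.62 pos [0.5457 0.0634 0.037 ] psi 55.6 F [-1.36 -1.69  1.44] q [ 0.1   0.99 -0.51  1.91  0.98  0.51 -0.14] op 0.0
[1, 0.0122, -0.0051, 0.0001, -0.0008, 0.0002, 0.0088]
[1, 0.0278, -0.0111, 0.0001, -0.0008, 0.0002, 0.0227]
[1, 0.0436, -0.0165, 0.0001, -0.0008, 0.0003, 0.0366]
[1, 0.0597, -0.0212, 0.0001, -0.0008, 0.0003, 0.0505]
[1, 0.0759, -0.0252, 0.0001, -0.0008, 0.0003, 0.0644]
```

play_rows(
  deltas=[
    [[1, 0.0122, -0.0051, 0, 0, 0, 0.0088], [1, 0.0278, -0.0111, 0, 0, 0, 0.0227], [1, 0.0436, -0.0165, 0, 0, 0, 0.0366], [1, 0.0597, -0.0212, 0, 0, 0, 0.0505], [1, 0.0759, -0.0252, 0, 0, 0, 0.0644]],
  ],
)

```text
clock: 5.25
tool_pos: [0.5524, 0.087, 0.037]
eef_rot: [0.928, 0.373, -0.001, -0.001]
contact_force: [-1.5, -1.9, 0.3]
opening: 0.004
```

```bash
python3 - <<'E'
from h import *
info()
plate_rows([42,39.5,37,34.5,32])
cv2.imwrite("pics/t3.png",cv2.resize(vision.snapshot("top")[150:310,190:370,::-1],None,fx=3.5,fy=3.5,interpolation=cv2.INTER_CUBIC))
E
```

```text
t 5.25 pos [0.5524 0.087  0.037 ] psi 43.8 F [-1.54 -1.86  0.32] q [ 0.04  0.99 -0.47  1.88  0.91  0.5  -0.32] op 0.0
[1, 0.0111, -0.0043, 0.0, -0.0008, 0.0004, 0.0103]
[1, 0.0267, -0.0103, 0.0, -0.0008, 0.0004, 0.0242]
[1, 0.0426, -0.0156, 0.0, -0.0008, 0.0004, 0.0381]
[1, 0.0587, -0.0202, 0.0, -0.0008, 0.0004, 0.0519]
[1, 0.0749, -0.0241, -0.0, -0.0008, 0.0004, 0.0658]
```

View pics/t3.png

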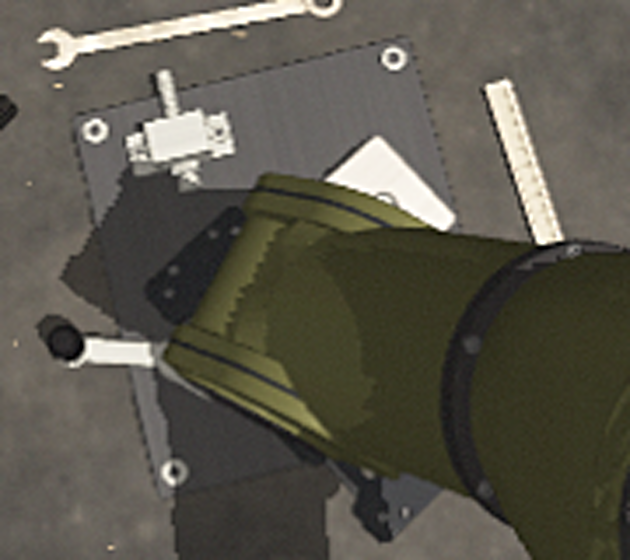

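play_rows(
  deltas=[
    [[1, 0.0111, -0.0043, 0, 0, 0, 0.0103], [1, 0.0267, -0.0103, 0, 0, 0, 0.0242], [1, 0.0426, -0.0156, 0, 0, 0, 0.0381], [1, 0.0587, -0.0202, 0, 0, 0, 0.0519], [1, 0.0749, -0.0241, 0, 0, 0, 0.0658]],
  ],
)

```text
clock: 5.92
tool_pos: [0.5642, 0.1093, 0.0372]
eef_rot: [0.962, 0.274, -0.0, -0.002]
contact_force: [-0.9, -0.4, -0.1]
opening: 0.004
```

```bash
python3 - <<'E'
from h import *
info()
plate_rows([30.5,28.5,26.5,24.5,22.5])
E
```

```text
t 5.92 pos [0.5642 0.1093 0.0372] psi 31.8 F [-0.91 -0.37 -0.14] q [-0.02  0.99 -0.44  1.84  0.82  0.51 -0.47] op 0.0
[1, 0.0047, -0.0007, 0.0005, -0.001, 0.0, 0.0073]
[1, 0.0171, -0.0057, 0.0005, -0.001, 0.0, 0.0184]
[1, 0.0297, -0.0102, 0.0006, -0.001, 0.0, 0.0296]
[1, 0.0424, -0.0143, 0.0006, -0.001, 0.0001, 0.0407]
[1, 0.0553, -0.0179, 0.0006, -0.001, 0.0001, 0.0518]
```

play_rows(
  deltas=[
    [[1, 0.0047, -0.0007, 0, 0, 0, 0.0073], [1, 0.0171, -0.0057, 0, 0, 0, 0.0184], [1, 0.0297, -0.0102, 0, 0, 0, 0.0296], [1, 0.0424, -0.0143, 0, 0, 0, 0.0407], [1, 0.0553, -0.0179, 0, 0, 0, 0.0518]],
  ],
)

```text
clock: 6.55
tool_pos: [0.5758, 0.1228, 0.0372]
eef_rot: [0.981, 0.194, -0.0, -0.001]
contact_force: [-1.0, -1.1, -0.1]
opening: 0.002
```

```bash
python3 - <<'E'
from h import *
info()
plate_rows([21.5,20.5,19.5,19,18.5])
cv2.imwrite("pics/s4.png",cv2.resize(vision.snapshot("side")[180:310,200:400,::-1],None,fx=4,fy=4,interpolation=cv2.INTER_CUBIC))
E
```

```text
t 6.55 pos [0.5758 0.1228 0.0372] psi 22.4 F [-1.03 -1.13 -0.05] q [-0.05  1.   -0.42  1.8   0.75  0.52 -0.58] op 0.0
[1, 0.0051, -0.0024, 0.0006, -0.001, 0.0001, 0.0048]
[1, 0.0112, -0.005, 0.0006, -0.001, 0.0001, 0.0104]
[1, 0.0175, -0.0075, 0.0006, -0.001, 0.0002, 0.0159]
[1, 0.0206, -0.0087, 0.0006, -0.001, 0.0002, 0.0187]
[1, 0.0237, -0.0098, 0.0006, -0.001, 0.0002, 0.0215]
```

View pics/s4.png

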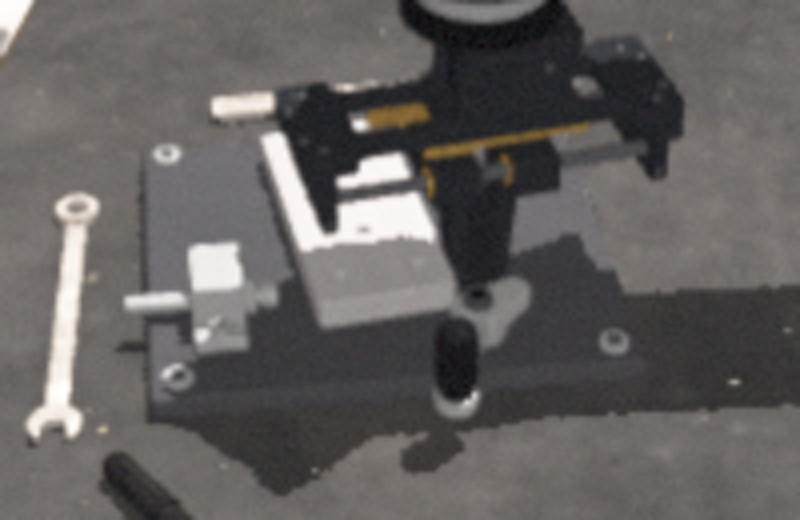

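play_rows(
  deltas=[
    [[1, 0.0051, -0.0024, 0, 0, 0, 0.0048], [1, 0.0112, -0.005, 0, 0, 0, 0.0104], [1, 0.0175, -0.0075, 0, 0, 0, 0.0159], [1, 0.0206, -0.0087, 0, 0, 0, 0.0187]],
  ],
)

```text
clock: 7.1
tool_pos: [0.5811, 0.1284, 0.0373]
eef_rot: [0.986, 0.164, 0.0, -0.002]
contact_force: [-0.3, -0.5, -0.6]
opening: 0.008
```

```bash
python3 - <<'E'
from h import *
info()
plate_rows([18.5,18,17.5,17,16.5])
E
```

```text
t 7.1 pos [0.5811 0.1284 0.0373] psi 18.9 F [-0.34 -0.47 -0.6 ] q [-0.06  1.   -0.41  1.78  0.73  0.52 -0.62] op 0.01
[1, 0.0001, 0.0006, 0.0008, -0.0012, -0.0002, 0.0024]
[1, 0.0032, -0.0007, 0.0009, -0.0012, -0.0002, 0.0052]
[1, 0.0063, -0.002, 0.0009, -0.0012, -0.0002, 0.0079]
[1, 0.0093, -0.0033, 0.0009, -0.0012, -0.0002, 0.0107]
[1, 0.0125, -0.0045, 0.0009, -0.0012, -0.0002, 0.0135]
```

play_rows(
  deltas=[
    [[1, 0.0032, -0.0007, 0, 0, 0, 0.0052], [1, 0.0063, -0.002, 0, 0, 0, 0.0079]],
  ],
)

```text
clock: 7.35
tool_pos: [0.5827, 0.1297, 0.0373]
eef_rot: [0.988, 0.152, -0.0, -0.002]
contact_force: [-1.1, -0.2, 0.3]
opening: 0.003
```

play_rows(
  deltas=[
    [[1, 0.003, -0.0013, 0, 0, 0, 0.003], [1, 0.006, -0.0026, 0, 0, 0, 0.0055]],
  ],
)

```text
clock: 7.6
tool_pos: [0.5843, 0.131, 0.0373]
eef_rot: [0.99, 0.143, -0.0, -0.002]
contact_force: [-1.0, -0.8, -1.2]
opening: 0.004
```

```bash
python3 - <<'E'
from h import *
info()
plate_rows([16.5,16,15.5,15])
cv2.imwrite("pics/s5.png",cv2.resize(vision.snapshot("side")[180:310,200:400,::-1],None,fx=4,fy=4,interpolation=cv2.INTER_CUBIC))
E
```

```text
t 7.6 pos [0.5843 0.131  0.0373] psi 16.4 F [-1.03 -0.8  -1.21] q [-0.07  1.   -0.4   1.77  0.71  0.53 -0.65] op 0.0
[1, -0.0002, 0.0001, 0.0009, -0.0012, -0.0002, -0.0003]
[1, 0.0028, -0.0012, 0.0009, -0.0012, -0.0002, 0.0025]
[1, 0.0059, -0.0025, 0.0009, -0.0012, -0.0002, 0.0053]
[1, 0.009, -0.0039, 0.0009, -0.0012, -0.0001, 0.008]
```

View pics/s5.png

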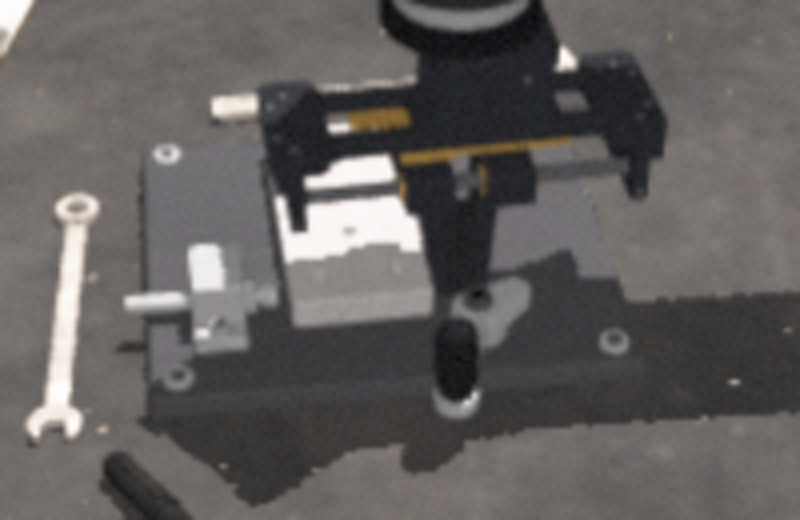

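play_rows(
  deltas=[
    [[1, 0.003, -0.0012, 0, 0, 0, 0.0025], [1, 0.003, -0.0012, 0, 0, 0, 0.0025]],
  ],
)

```text
clock: 7.9
tool_pos: [0.5854, 0.1319, 0.0373]
eef_rot: [0.99, 0.139, 0.0, -0.002]
contact_force: [-0.9, -0.6, -0.5]
opening: 0.006
```

play_rows(
  deltas=[
    [[1, 0.003, -0.0012, 0, 0, 0, 0.0025], [1, 0.003, -0.0012, 0, 0, 0, 0.0025]],
  ],
)

```text
clock: 8.15
tool_pos: [0.5863, 0.1325, 0.0374]
eef_rot: [0.991, 0.135, 0.0, -0.002]
contact_force: [-0.6, 0.4, 0.3]
opening: 0.004
```

play_rows(
  deltas=[
    [[1, 0.003, -0.0012, 0, 0, 0, 0.0025], [1, 0.003, -0.0012, 0, 0, 0, 0.0025]],
  ],
)

```text
clock: 8.4
tool_pos: [0.5872, 0.1332, 0.0374]
eef_rot: [0.991, 0.131, 0.001, -0.002]
contact_force: [-1.6, -0.0, -0.9]
opening: 0.004
```

play_rows(
  deltas=[
    [[1, 0.003, -0.0012, 0, 0, 0, 0.0025], [1, 0.003, -0.0012, 0, 0, 0, 0.0025]],
  ],
)

```text
clock: 8.65
tool_pos: [0.5881, 0.1339, 0.0374]
eef_rot: [0.992, 0.127, 0.001, -0.002]
contact_force: [-1.5, -0.4, -0.3]
opening: 0.005
```

play_rows(
  deltas=[
    [[1, 0.003, -0.0012, 0, 0, 0, 0.0025], [1, 0.003, -0.0012, 0, 0, 0, 0.0025]],
  ],
)

```text
clock: 8.9
tool_pos: [0.589, 0.1346, 0.0374]
eef_rot: [0.992, 0.123, 0.001, -0.002]
contact_force: [-1.5, 0.0, 0.2]
opening: 0.01
```

```bash
python3 - <<'E'
from h import *
info()
plate_rows([14,13.5,13,12])
cv2.imwrite("pics/s6.png",cv2.resize(vision.snapshot("side")[180:310,200:400,::-1],None,fx=4,fy=4,interpolation=cv2.INTER_CUBIC))
E
```

```text
t 8.9 pos [0.589  0.1346 0.0374] psi 14.2 F [-1.48  0.04  0.23] q [-0.08  1.   -0.4   1.75  0.69  0.53 -0.67] op 0.01
[1, -0.0032, 0.0007, 0.0013, -0.0014, -0.0006, 0.0009]
[1, -0.0002, -0.0006, 0.0013, -0.0014, -0.0006, 0.0037]
[1, 0.0029, -0.0019, 0.0014, -0.0014, -0.0006, 0.0064]
[1, 0.0091, -0.0045, 0.0014, -0.0014, -0.0006, 0.012]
```

View pics/s6.png

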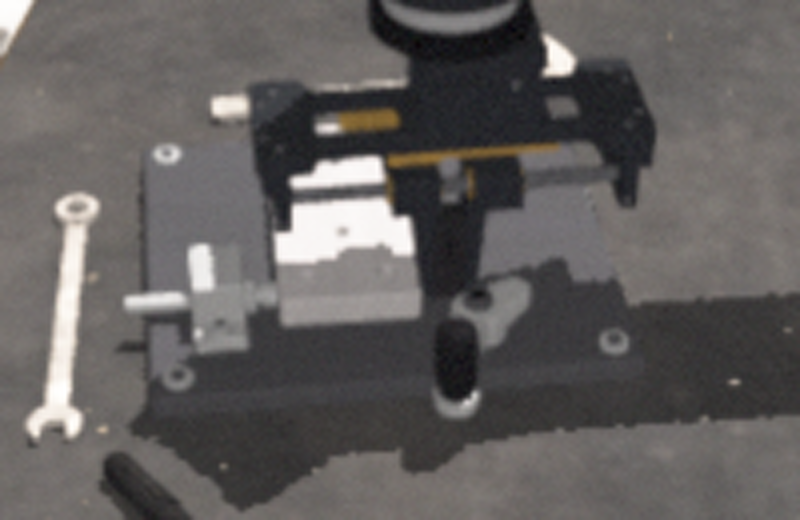

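play_rows(
  deltas=[
    [[1, 0.0022, -0.0008, 0, 0, 0, 0.0018], [1, 0.0022, -0.0008, 0, 0, 0, 0.0018]],
  ],
)

```text
clock: 9.2
tool_pos: [0.5894, 0.1349, 0.0374]
eef_rot: [0.993, 0.12, 0.001, -0.002]
contact_force: [-0.4, -0.6, 0.5]
opening: 0.004
```

play_rows(
  deltas=[
    [[1, 0.0022, -0.0008, 0, 0, 0, 0.0018], [1, 0.0022, -0.0008, 0, 0, 0, 0.0018]],
  ],
)

```text
clock: 9.45
tool_pos: [0.5895, 0.135, 0.0373]
eef_rot: [0.993, 0.118, 0.0, -0.002]
contact_force: [-2.4, -1.3, 1.7]
opening: 0.004
```

play_rows(
  deltas=[
    [[1, 0.0022, -0.0008, 0, 0, 0, 0.0018], [1, 0.0022, -0.0008, 0, 0, 0, 0.0018]],
  ],
)

```text
clock: 9.7
tool_pos: [0.5896, 0.1351, 0.0373]
eef_rot: [0.993, 0.115, -0.001, -0.002]
contact_force: [-4.2, -1.7, 1.8]
opening: 0.005
```

play_rows(
  deltas=[
    [[1, 0.004, -0.001, 0, 0, 0, 0], [1, 0.004, -0.001, 0, 0, 0, 0]],
  ],
)

```text
clock: 9.95
tool_pos: [0.5896, 0.1351, 0.0373]
eef_rot: [0.993, 0.115, -0.002, -0.001]
contact_force: [-5.1, -1.6, 3.1]
opening: 0.005
```

```bash
python3 - <<'E'
from h import *
info()
cv2.imwrite("pics/s7.png",cv2.resize(vision.snapshot("side")[180:310,200:400,::-1],None,fx=4,fy=4,interpolation=cv2.INTER_CUBIC))
E
```

```text
t 9.95 pos [0.5896 0.1351 0.0373] psi 13.2 F [-5.14 -1.58  3.13] q [-0.08  1.   -0.4   1.74  0.68  0.54 -0.68] op 0.01
```

View pics/s7.png

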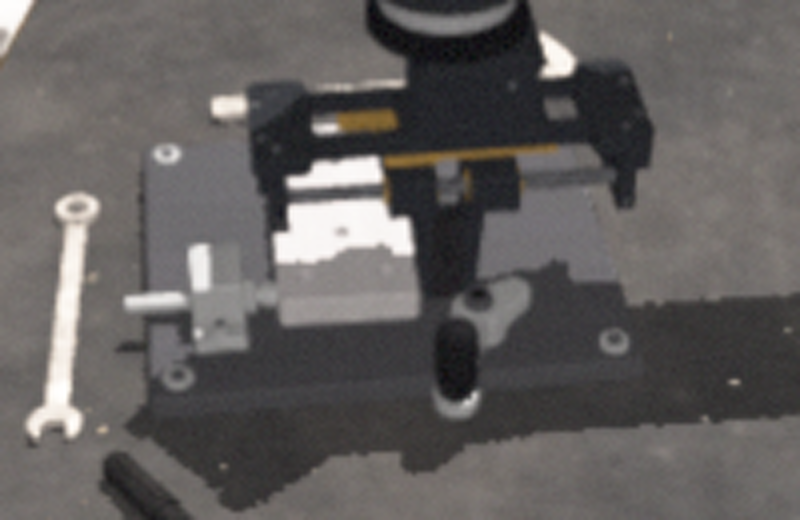

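play_rows(
  deltas=[
    [[1, -0.007, 0, 0, 0, 0, 0], [1, -0.017, 0, 0, 0, 0, 0], [1, -0.027, 0, 0, 0, 0, 0], [1, -0.027, 0, -0.08, 0, 0, 0], [1, -0.027, 0, -0.22, 0, 0, 0]],
  ],
)

```text
clock: 10.62
tool_pos: [0.5812, 0.133, 0.1028]
eef_rot: [0.993, 0.115, -0.003, -0.001]
contact_force: [1.1, -0.1, -0.1]
opening: 0.002
```

```bash
python3 - <<'E'
from h import *
info()
a=1.047+.227+J[2]
ax=j2w(J,[-.0418,.0742])[0]; g=ax+.064*np.array([np.cos(a),np.sin(a)]); print("grip",g,np.degrees(a))
row([.64,.2,.12],-3);row([.625,.227,.12],-3)
cv2.imwrite("pics/s8.png",cv2.resize(vision.snapshot("side")[180:310,200:400,::-1],None,fx=4,fy=4,interpolation=cv2.INTER_CUBIC))
E
```

```text
t 10.62 pos [0.5812 0.133  0.1028] psi 13.2 F [ 1.06 -0.14 -0.06] q [-0.04  0.9  -0.46  1.76  0.62  0.64 -0.64] op 0.0
grip [0.57353291 0.22608047] 87.22563410806761
[1, 0.2416, -0.1728, -0.0582, -0.0005, 0.0018, 0.09]
[1, 0.2135, -0.2718, -0.0578, -0.0005, 0.0018, 0.09]
```

View pics/s8.png

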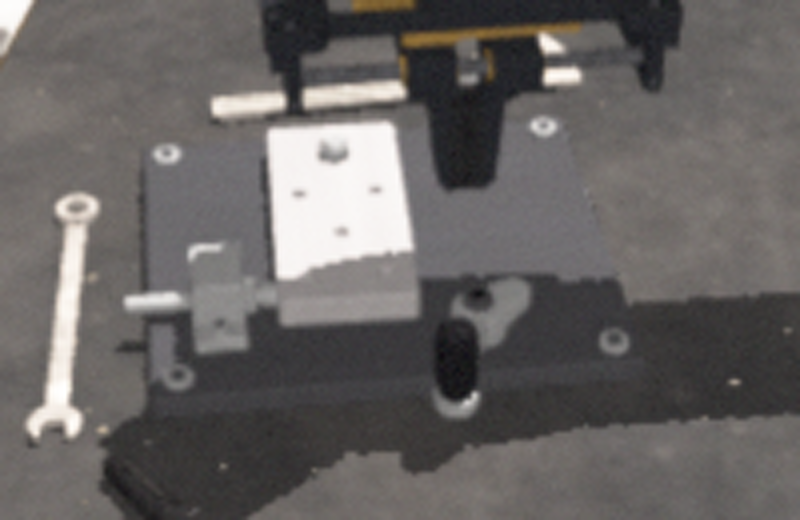

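play_rows(
  deltas=[
    [[1, 0.1, -0.13, -0.0578, 0, 0, 0.09], [1, 0.2, -0.25, -0.0578, 0, 0, 0.09], [1, 0.2135, -0.2718, -0.0578, 0, 0, 0.09], [1, 0.2135, -0.2718, 0.05, 0, 0, 0.09], [1, 0.2135, -0.2718, 0.12, 0, 0, 0.09]],
  ],
)

```text
clock: 11.3
tool_pos: [0.6275, 0.2269, 0.0715]
eef_rot: [1.0, -0.026, 0.001, -0.001]
contact_force: [0.2, -0.5, 0.2]
opening: 0.008
```

```bash
cat >> h.py <<'E'
def lever_rows(qs,off=.0265,z=.061,rad=.064):
    ax=j2w(J,[-.0418,.0742])[0]
    for q in qs:
        a=1.047+q+J[2]; u=np.array([np.cos(a),np.sin(a)]); t=np.array([-u[1],u[0]])
        c=ax+rad*u-off*t; row([*c,z],np.degrees(a)+90+180-360)
E
python3 - <<'E'
from h import *
info()
lever_rows([.23],off=.04)
lever_rows([.23,.26])
cv2.imwrite("pics/t9.png",cv2.resize(vision.snapshot("top")[150:310,170:370,::-1],None,fx=3.5,fy=3.5,interpolation=cv2.INTER_CUBIC))
cv2.imwrite("pics/s9.png",cv2.resize(vision.snapshot("side")[180:310,200:400,::-1],None,fx=4,fy=4,interpolation=cv2.INTER_CUBIC))
E
```

```text
t 11.3 pos [0.6275 0.2269 0.0715] psi -3.0 F [ 0.25 -0.47  0.16] q [-0.22  1.   -0.39  1.54  0.51  0.7  -0.89] op 0.01
[1, -0.0468, 0.0115, 0.035, -0.0007, -0.0004, -0.0023]
[1, -0.0918, 0.0118, 0.035, -0.0007, -0.0004, -0.0023]
[1, -0.0983, 0.0093, 0.035, -0.0007, -0.0004, -0.0119]
```

View pics/t9.png

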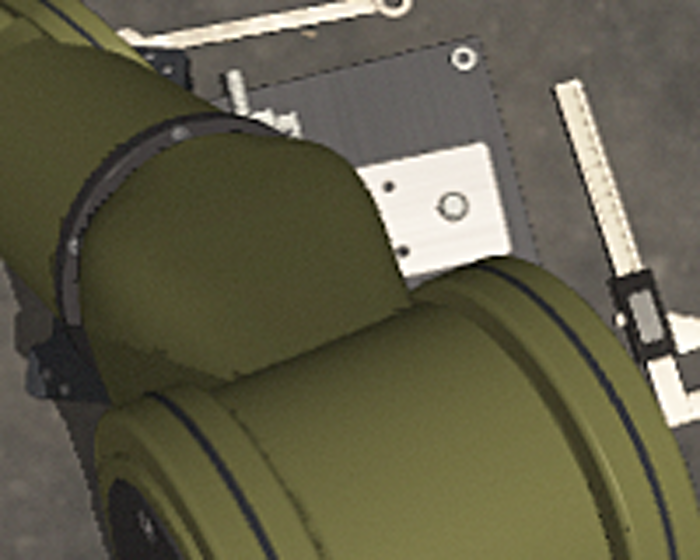

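View pics/s9.png

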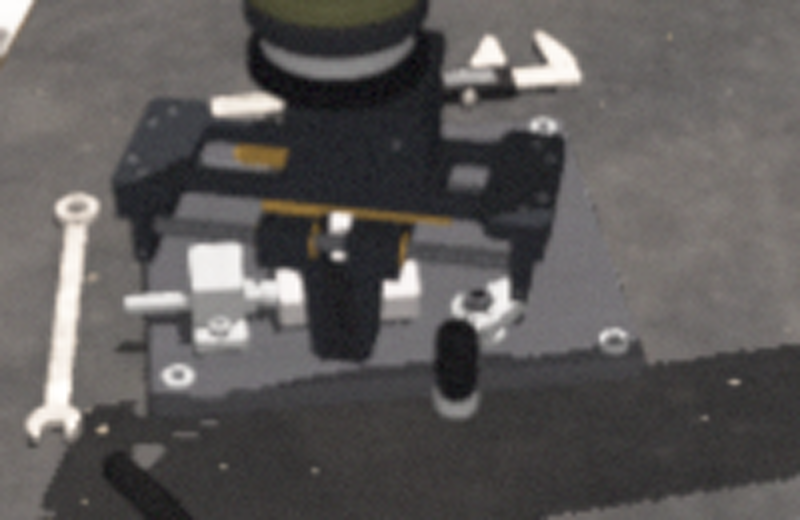

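play_rows(
  deltas=[
    [[1, -0.0468, 0.0115, 0.035, 0, 0, -0.0023], [1, -0.06, 0.0115, 0.035, 0, 0, -0.0023], [1, -0.07, 0.0115, 0.035, 0, 0, -0.0023], [1, -0.08, 0.0115, 0.035, 0, 0, -0.0023], [1, -0.09, 0.0115, 0.035, 0, 0, -0.0023]],
  ],
)

```text
clock: 12.02
tool_pos: [0.5999, 0.2247, 0.0604]
eef_rot: [1.0, -0.023, -0.0, -0.001]
contact_force: [4.7, -1.0, 0.6]
opening: 0.006
```

```bash
python3 - <<'E'
from h import *
info()
lever_rows([.26,.30,.34,.38,.42])
E
```

```text
t 12.03 pos [0.5999 0.2247 0.0604] psi -2.6 F [ 4.7  -1.03  0.62] q [-0.23  0.99 -0.36  1.63  0.54  0.62 -0.94] op 0.01
[1, -0.0068, -0.0032, -0.0019, -0.0005, 0.0, -0.0097]
[1, -0.0155, -0.0063, -0.0019, -0.0005, 0.0, -0.0224]
[1, -0.0243, -0.009, -0.0019, -0.0005, 0.0, -0.0351]
[1, -0.0332, -0.0114, -0.0019, -0.0005, 0.0, -0.0479]
[1, -0.0422, -0.0135, -0.0019, -0.0005, 0.0, -0.0606]
```

play_rows(
  deltas=[
    [[1, -0.0068, -0.0032, 0, 0, 0, -0.0097], [1, -0.0155, -0.0063, 0, 0, 0, -0.0224], [1, -0.0243, -0.009, 0, 0, 0, -0.0351], [1, -0.0332, -0.0114, 0, 0, 0, -0.0479], [1, -0.0422, -0.0135, 0, 0, 0, -0.0606]],
  ],
)

```text
clock: 12.65
tool_pos: [0.5875, 0.2293, 0.0606]
eef_rot: [0.997, 0.074, 0.0, -0.001]
contact_force: [3.2, -0.7, 1.4]
opening: 0.001
```

```bash
python3 - <<'E'
from h import *
info()
lever_rows([.45,.50,.55,.60,.65])
cv2.imwrite("pics/s10.png",cv2.resize(vision.snapshot("side")[180:310,200:400,::-1],None,fx=4,fy=4,interpolation=cv2.INTER_CUBIC))
E
```

```text
t 12.65 pos [0.5875 0.2293 0.0606] psi 8.4 F [ 3.17 -0.7   1.36] q [-0.23  0.99 -0.4   1.66  0.6   0.62 -0.82] op 0.0
[1, -0.0067, -0.0025, -0.0012, -0.0005, -0.0002, -0.0087]
[1, -0.0176, -0.0064, -0.0012, -0.0005, -0.0002, -0.0246]
[1, -0.0287, -0.0097, -0.0012, -0.0004, -0.0002, -0.0405]
[1, -0.0399, -0.0124, -0.0012, -0.0004, -0.0002, -0.0565]
[1, -0.0512, -0.0146, -0.0012, -0.0004, -0.0003, -0.0724]
```

View pics/s10.png

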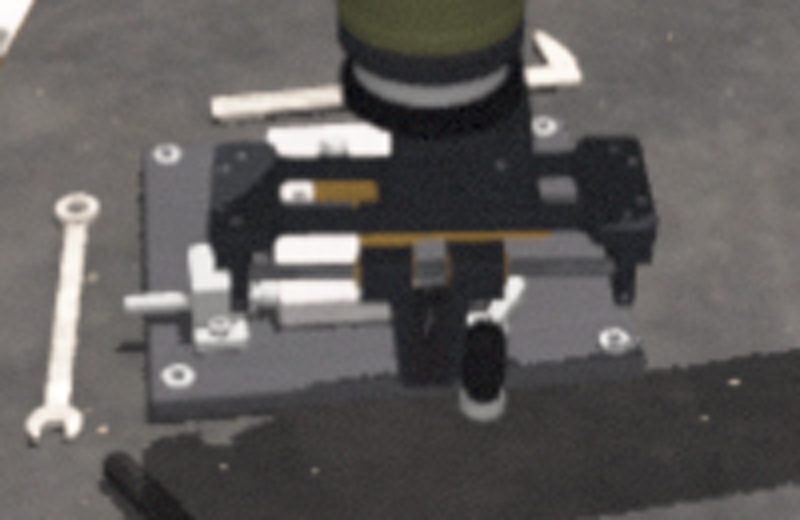

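Lever is turning with the finger against the grip; plate stays at the screw. Continuing.

play_rows(
  deltas=[
    [[1, -0.0067, -0.0025, 0, 0, 0, -0.0087], [1, -0.0176, -0.0064, 0, 0, 0, -0.0246], [1, -0.0287, -0.0097, 0, 0, 0, -0.0405], [1, -0.0399, -0.0124, 0, 0, 0, -0.0565], [1, -0.0512, -0.0146, 0, 0, 0, -0.0724]],
  ],
)

```text
clock: 13.32
tool_pos: [0.5709, 0.2315, 0.0606]
eef_rot: [0.982, 0.189, -0.0, -0.001]
contact_force: [5.2, -0.8, 1.1]
opening: 0.007
```

```bash
python3 - <<'E'
from h import *
info()
lever_rows([.68,.73,.78,.83,.88])
E
```

```text
t 13.32 pos [0.5709 0.2315 0.0606] psi 21.7 F [ 5.16 -0.84  1.12] q [-0.21  0.98 -0.45  1.71  0.68  0.61 -0.68] op 0.01
[1, -0.0042, -0.0014, -0.0013, -0.0005, -0.0001, -0.008]
[1, -0.0151, -0.0052, -0.0013, -0.0005, -0.0001, -0.0239]
[1, -0.0262, -0.0086, -0.0013, -0.0005, -0.0001, -0.0398]
[1, -0.0374, -0.0113, -0.0013, -0.0005, -0.0001, -0.0557]
[1, -0.0487, -0.0136, -0.0013, -0.0005, -0.0001, -0.0716]
```

play_rows(
  deltas=[
    [[1, -0.0042, -0.0014, 0, 0, 0, -0.008], [1, -0.0151, -0.0052, 0, 0, 0, -0.0239], [1, -0.0262, -0.0086, 0, 0, 0, -0.0398], [1, -0.0374, -0.0113, 0, 0, 0, -0.0557], [1, -0.0487, -0.0136, 0, 0, 0, -0.0716]],
  ],
)

```text
clock: 13.95
tool_pos: [0.5556, 0.2301, 0.0606]
eef_rot: [0.954, 0.299, 0.0, -0.001]
contact_force: [4.7, -0.8, 0.3]
opening: 0.005
```

```bash
cat >> h.py <<'E'
def lv():
    s,_,psi=st(); ax=j2w(J,[-.0418,.0742])[0]
    # grip estimate: from tool pos, +off along push dir (-tool x)
    a=np.radians(psi); g=s["tool_pos"][:2]-.0265*np.array([np.cos(a),np.sin(a)])
    d=g-ax; an=np.arctan2(d[1],d[0])%(2*np.pi); t=np.array([-np.sin(an),np.cos(an)])
    print("q",round(an-1.047-J[2],3),"rad",round(np.hypot(*d),4),"Ftan",round(float(-s["contact_force"][:2]@t),2))
E
python3 - <<'E'
from h import *
info();lv()
lever_rows([.91,.96,1.01,1.06,1.10])
E
```

```text
t 13.95 pos [0.5556 0.2301 0.0606] psi 34.8 F [ 4.68 -0.78  0.29] q [-0.19  0.98 -0.49  1.75  0.76  0.61 -0.54] op 0.01
q 0.882 rad 0.0642 Ftan 3.4
[1, -0.0061, -0.0015, -0.0012, -0.0005, -0.0003, -0.0085]
[1, -0.0169, -0.0054, -0.0012, -0.0005, -0.0003, -0.0244]
[1, -0.028, -0.0087, -0.0012, -0.0005, -0.0003, -0.0403]
[1, -0.0392, -0.0115, -0.0012, -0.0005, -0.0003, -0.0562]
[1, -0.0483, -0.0133, -0.0012, -0.0005, -0.0003, -0.069]
```

play_rows(
  deltas=[
    [[1, -0.0061, -0.0015, 0, 0, 0, -0.0085], [1, -0.0169, -0.0054, 0, 0, 0, -0.0244], [1, -0.028, -0.0087, 0, 0, 0, -0.0403], [1, -0.0392, -0.0115, 0, 0, 0, -0.0562], [1, -0.0483, -0.0133, 0, 0, 0, -0.069]],
  ],
)

```text
clock: 14.58
tool_pos: [0.5411, 0.2252, 0.0606]
eef_rot: [0.916, 0.402, 0.0, -0.001]
contact_force: [4.6, 1.5, -0.9]
opening: 0.004
```

```bash
python3 - <<'E'
from h import *
info();lv()
lever_rows([1.13,1.16,1.19,1.22,1.25])
cv2.imwrite("pics/s11.png",cv2.resize(vision.snapshot("side")[180:310,200:400,::-1],None,fx=4,fy=4,interpolation=cv2.INTER_CUBIC))
E
```

```text
t 14.57 pos [0.5411 0.2252 0.0606] psi 47.4 F [ 4.64  1.46 -0.86] q [-0.17  0.98 -0.53  1.8   0.83  0.6  -0.4 ] op 0.0
q 1.102 rad 0.0642 Ftan 4.22
[1, -0.0061, -0.0016, -0.0012, -0.0005, -0.0004, -0.0085]
[1, -0.0126, -0.004, -0.0012, -0.0005, -0.0004, -0.0181]
[1, -0.0192, -0.0062, -0.0012, -0.0005, -0.0004, -0.0276]
[1, -0.0258, -0.0081, -0.0012, -0.0005, -0.0005, -0.0372]
[1, -0.0325, -0.0099, -0.0012, -0.0005, -0.0005, -0.0467]
```

View pics/s11.png

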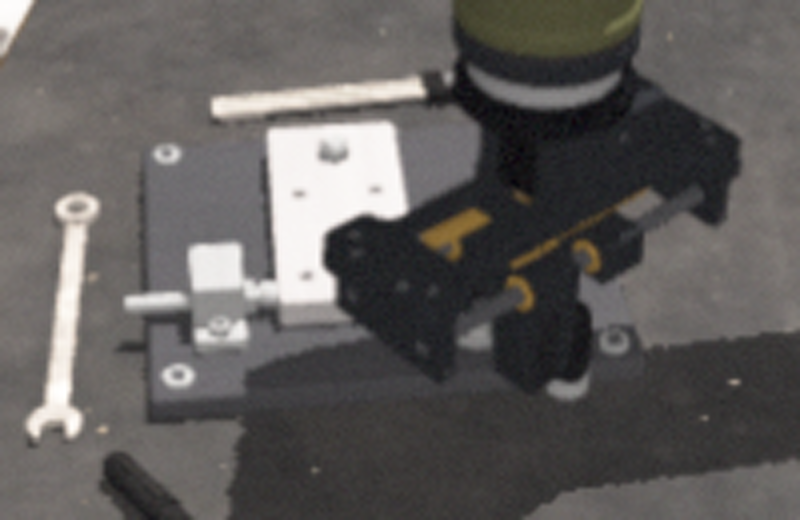

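play_rows(
  deltas=[
    [[1, -0.0061, -0.0016, 0, 0, 0, -0.0085], [1, -0.0126, -0.004, 0, 0, 0, -0.0181], [1, -0.0192, -0.0062, 0, 0, 0, -0.0276], [1, -0.0258, -0.0081, 0, 0, 0, -0.0372], [1, -0.0325, -0.0099, 0, 0, 0, -0.0467]],
  ],
)

```text
clock: 15.25
tool_pos: [0.5318, 0.2199, 0.0606]
eef_rot: [0.883, 0.47, 0.0, -0.001]
contact_force: [4.1, 2.6, -0.6]
opening: 0.001
```

```bash
python3 - <<'E'
from h import *
info();lv()
lever_rows([1.27,1.29,1.31,1.33,1.35])
E
```

```text
t 15.25 pos [0.5318 0.2199 0.0606] psi 56.0 F [ 4.06  2.55 -0.62] q [-0.15  0.97 -0.56  1.83  0.88  0.6  -0.3 ] op 0.0
q 1.257 rad 0.0643 Ftan 4.38
[1, -0.0028, -0.0005, -0.0012, -0.0006, -0.0004, -0.0054]
[1, -0.0072, -0.0021, -0.0012, -0.0006, -0.0004, -0.0118]
[1, -0.0115, -0.0037, -0.0012, -0.0006, -0.0004, -0.0181]
[1, -0.0159, -0.0052, -0.0012, -0.0006, -0.0004, -0.0245]
[1, -0.0203, -0.0065, -0.0012, -0.0006, -0.0004, -0.0309]
```

play_rows(
  deltas=[
    [[1, -0.0072, -0.0021, 0, 0, 0, -0.0118], [1, -0.0115, -0.0037, 0, 0, 0, -0.0181], [1, -0.0159, -0.0052, 0, 0, 0, -0.0245], [1, -0.0203, -0.0065, 0, 0, 0, -0.0309]],
  ],
)

```text
clock: 15.75
tool_pos: [0.5266, 0.2161, 0.0606]
eef_rot: [0.859, 0.512, 0.0, -0.001]
contact_force: [1.6, 2.4, -0.4]
opening: 0.005
```

```bash
python3 - <<'E'
from h import *
info();lv()
lever_rows([1.36,1.38,1.40])
cv2.imwrite("pics/s12.png",cv2.resize(vision.snapshot("side")[180:310,200:400,::-1],None,fx=4,fy=4,interpolation=cv2.INTER_CUBIC))
cv2.imwrite("pics/w12.png",vision.snapshot("wrist")[:,:,::-1])
E
```

```text
t 15.75 pos [0.5266 0.2161 0.0606] psi 61.7 F [ 1.56  2.38 -0.37] q [-0.14  0.97 -0.58  1.85  0.91  0.6  -0.23] op 0.0
q 1.349 rad 0.0642 Ftan 2.83
[1, -0.0023, -0.0001, -0.0013, -0.0007, -0.0005, -0.0027]
[1, -0.0066, -0.0018, -0.0013, -0.0007, -0.0005, -0.009]
[1, -0.0109, -0.0034, -0.0013, -0.0007, -0.0005, -0.0154]
```

View pics/w12.png

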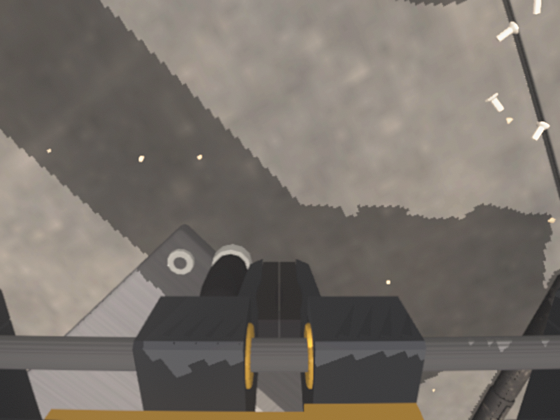

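play_rows(
  deltas=[
    [[1, -0.004, -0.001, 0, 0, 0, -0.005], [1, -0.008, -0.002, 0, 0, 0, -0.0095]],
  ],
)

```text
clock: 16.1
tool_pos: [0.5246, 0.2142, 0.0606]
eef_rot: [0.851, 0.525, -0.0, -0.001]
contact_force: [2.6, 3.8, 0.1]
opening: 0.002
```

play_rows(
  deltas=[
    [[1, -0.004, -0.001, 0, 0, 0, -0.005], [1, -0.008, -0.002, 0, 0, 0, -0.0095]],
  ],
)

```text
clock: 16.35
tool_pos: [0.5228, 0.2124, 0.0606]
eef_rot: [0.843, 0.538, -0.0, -0.002]
contact_force: [3.2, 3.3, -0.9]
opening: 0.007
```

```bash
python3 - <<'E'
from h import *
info();lv()
lever_rows([1.41,1.43,1.45])
E
```

```text
t 16.35 pos [0.5228 0.2124 0.0606] psi 65.2 F [ 3.16  3.31 -0.92] q [-0.13  0.97 -0.59  1.86  0.93  0.6  -0.19] op 0.01
q 1.426 rad 0.0644 Ftan 4.32
[1, 0.0035, 0.0014, -0.0012, -0.0009, -0.0005, 0.0009]
[1, -0.0008, -0.0003, -0.0012, -0.0008, -0.0005, -0.0055]
[1, -0.0051, -0.002, -0.0012, -0.0008, -0.0005, -0.0119]
```

play_rows(
  deltas=[
    [[1, -0.004, -0.001, 0, 0, 0, -0.007], [1, -0.0075, -0.002, 0, 0, 0, -0.013]],
  ],
)

```text
clock: 16.6
tool_pos: [0.521, 0.2108, 0.0606]
eef_rot: [0.831, 0.556, -0.0, -0.002]
contact_force: [2.7, 2.8, 0.4]
opening: 0.002
```

```bash
python3 -c "
from h import *
info();lv()"
```

```text
t 16.6 pos [0.521  0.2108 0.0606] psi 67.6 F [2.75 2.82 0.36] q [-0.13  0.97 -0.59  1.87  0.94  0.6  -0.15] op 0.0
q 1.461 rad 0.0642 Ftan 3.65
```

play_rows(
  deltas=[
    [[1, -0.004, -0.001, 0, 0, 0, -0.007], [1, -0.0075, -0.002, 0, 0, 0, -0.013]],
  ],
)

```text
clock: 16.85
tool_pos: [0.5193, 0.2091, 0.0606]
eef_rot: [0.819, 0.574, -0.0, -0.002]
contact_force: [2.2, 4.2, -0.7]
opening: 0.006
```

```bash
python3 -c "
from h import *
info();lv();lever_rows([1.50,1.53])"
```

```text
t 16.85 pos [0.5193 0.2091 0.0606] psi 70.0 F [ 2.15  4.19 -0.66] q [-0.12  0.98 -0.6   1.88  0.95  0.61 -0.12] op 0.01
q 1.495 rad 0.0641 Ftan 4.67
[1, -0.001, 0.0002, -0.0013, -0.0011, -0.0007, -0.0008]
[1, -0.0075, -0.0023, -0.0013, -0.0011, -0.0007, -0.0103]
```

Same step size keeps the finger on the arc; I go on one step at a time, watching the force.

play_rows(
  deltas=[
    [[1, -0.004, -0.001, 0, 0, 0, -0.006], [1, -0.0075, -0.0023, 0, 0, 0, -0.0115]],
  ],
)

```text
clock: 17.1
tool_pos: [0.5176, 0.2073, 0.0606]
eef_rot: [0.808, 0.589, -0.0, -0.002]
contact_force: [1.3, 4.6, 0.5]
opening: 0.005
```

```bash
python3 -c "
from h import *
lv()"
```

```text
q 1.531 rad 0.0641 Ftan 4.79
```

play_rows(
  deltas=[
    [[1, -0.004, -0.001, 0, 0, 0, -0.006], [1, -0.0075, -0.0023, 0, 0, 0, -0.0115]],
  ],
)

```text
clock: 17.35
tool_pos: [0.516, 0.2054, 0.0606]
eef_rot: [0.797, 0.604, -0.0, -0.002]
contact_force: [1.2, 3.2, 0.3]
opening: 0.001
```

```bash
python3 -c "
from h import *
info();lv();lever_rows([1.57,1.60])"
```

```text
t 17.35 pos [0.516  0.2054 0.0606] psi 74.3 F [1.18 3.21 0.33] q [-0.11  0.98 -0.62  1.89  0.98  0.61 -0.07] op 0.0
q 1.566 rad 0.0641 Ftan 3.41
[1, -0.0009, 0.0005, -0.0013, -0.0013, -0.0008, 0.0008]
[1, -0.0073, -0.0021, -0.0013, -0.0013, -0.0009, -0.0088]
```

play_rows(
  deltas=[
    [[1, -0.004, -0.001, 0, 0, 0, -0.005], [1, -0.0075, -0.0023, 0, 0, 0, -0.0105]],
  ],
)

```text
clock: 17.6
tool_pos: [0.5145, 0.2034, 0.0606]
eef_rot: [0.787, 0.618, -0.0, -0.002]
contact_force: [0.3, 4.6, 0.0]
opening: 0.001
```

```bash
python3 -c "
from h import *
lv()"
```

```text
q 1.602 rad 0.0641 Ftan 4.58
```

play_rows(
  deltas=[
    [[1, -0.004, -0.001, 0, 0, 0, -0.006], [1, -0.0075, -0.0023, 0, 0, 0, -0.011]],
  ],
)

```text
clock: 17.85
tool_pos: [0.5131, 0.2014, 0.0606]
eef_rot: [0.775, 0.632, -0.0, -0.003]
contact_force: [-0.3, 4.2, -0.1]
opening: 0.006
```

```bash
python3 -c "
from h import *
info();lv();lever_rows([1.64,1.67])"
```

```text
t 17.85 pos [0.5131 0.2014 0.0606] psi 78.3 F [-0.27  4.18 -0.06] q [-0.09  0.98 -0.63  1.9   0.99  0.61 -0.01] op 0.01
q 1.638 rad 0.0641 Ftan 4.04
[1, -0.0005, 0.0004, -0.0013, -0.0014, -0.0009, 0.0008]
[1, -0.0069, -0.0021, -0.0013, -0.0014, -0.0009, -0.0088]
```

play_rows(
  deltas=[
    [[1, -0.004, -0.001, 0, 0, 0, -0.005], [1, -0.0075, -0.0023, 0, 0, 0, -0.0105]],
  ],
)

```text
clock: 18.1
tool_pos: [0.5117, 0.1993, 0.0606]
eef_rot: [0.764, 0.645, -0.0, -0.003]
contact_force: [-0.3, 3.9, 0.6]
opening: 0.001
```

```bash
python3 -c "
from h import *
lv()"
```

```text
q 1.674 rad 0.0641 Ftan 3.84
```

play_rows(
  deltas=[
    [[1, -0.004, -0.001, 0, 0, 0, -0.006], [1, -0.0075, -0.0023, 0, 0, 0, -0.011]],
  ],
)

```text
clock: 18.35
tool_pos: [0.5105, 0.1972, 0.0606]
eef_rot: [0.753, 0.658, -0.0, -0.003]
contact_force: [-0.7, 4.0, 0.5]
opening: 0.007
```

```bash
python3 -c "
from h import *
info();lv();lever_rows([1.71,1.74])
cv2.imwrite('pics/s13.png',cv2.resize(vision.snapshot('side')[180:310,200:400,::-1],None,fx=4,fy=4,interpolation=cv2.INTER_CUBIC))"
```

```text
t 18.35 pos [0.5105 0.1972 0.0606] psi 82.3 F [-0.72  3.98  0.5 ] q [-0.08  0.98 -0.64  1.91  1.01  0.62  0.04] op 0.01
q 1.71 rad 0.0641 Ftan 3.84
[1, -0.0001, 0.0006, -0.0013, -0.0015, -0.001, 0.0008]
[1, -0.0065, -0.002, -0.0013, -0.0015, -0.001, -0.0088]
```

View pics/s13.png

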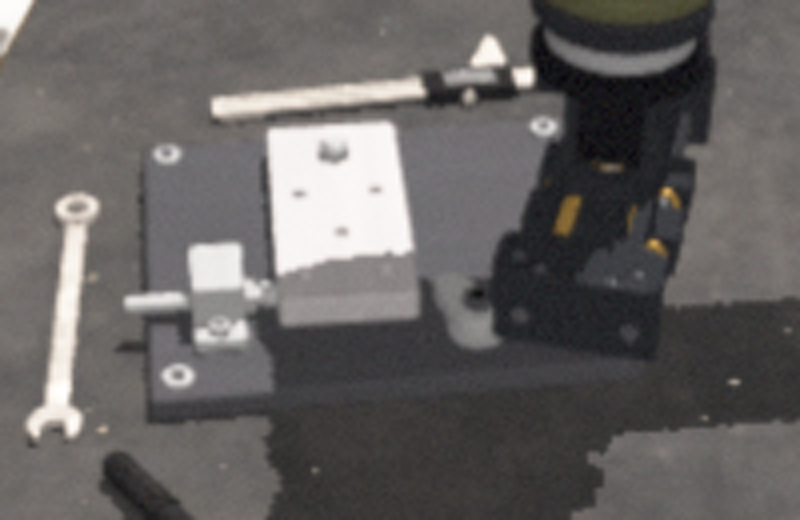

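play_rows(
  deltas=[
    [[1, -0.004, -0.001, 0, 0, 0, -0.005], [1, -0.0075, -0.0023, 0, 0, 0, -0.0105]],
  ],
)

```text
clock: 18.65
tool_pos: [0.5092, 0.1947, 0.0606]
eef_rot: [0.741, 0.671, -0.001, -0.003]
contact_force: [-1.0, 3.3, 1.2]
opening: 0.009
```

```bash
python3 -c "
from h import *
lv()"
```

```text
q 1.749 rad 0.0642 Ftan 3.18
```

play_rows(
  deltas=[
    [[1, -0.003, -0.001, 0, 0, 0, -0.005], [1, -0.006, -0.0018, 0, 0, 0, -0.009]],
  ],
)

```text
clock: 18.9
tool_pos: [0.5083, 0.193, 0.0606]
eef_rot: [0.731, 0.682, -0.001, -0.003]
contact_force: [-1.3, 4.3, 1.4]
opening: 0.006
```

```bash
python3 -c "
from h import *
info();lv();lever_rows([1.77,1.79])"
```

```text
t 18.9 pos [0.5083 0.193  0.0606] psi 86.0 F [-1.33  4.29  1.37] q [-0.07  0.98 -0.65  1.92  1.03  0.62  0.09] op 0.01
q 1.777 rad 0.0642 Ftan 4.19
[1, 0.0016, 0.0011, -0.0013, -0.0016, -0.001, 0.002]
[1, -0.0027, -0.0007, -0.0013, -0.0016, -0.001, -0.0044]
```

play_rows(
  deltas=[
    [[1, -0.003, -0.001, 0, 0, 0, -0.004], [1, -0.0055, -0.0018, 0, 0, 0, -0.0085]],
  ],
)

```text
clock: 19.15
tool_pos: [0.5075, 0.1913, 0.0606]
eef_rot: [0.722, 0.692, -0.001, -0.003]
contact_force: [-0.8, 4.9, 1.6]
opening: 0.004
```

```bash
python3 -c "
from h import *
lv()"
```

```text
q 1.805 rad 0.0641 Ftan 4.89
```

play_rows(
  deltas=[
    [[1, -0.003, -0.001, 0, 0, 0, -0.004], [1, -0.0055, -0.0018, 0, 0, 0, -0.0085]],
  ],
)

```text
clock: 19.4
tool_pos: [0.5067, 0.1896, 0.0606]
eef_rot: [0.712, 0.702, -0.001, -0.003]
contact_force: [-2.1, 4.8, 1.6]
opening: 0.006
```

```bash
python3 -c "
from h import *
lv()"
```

```text
q 1.831 rad 0.0642 Ftan 4.75
```

play_rows(
  deltas=[
    [[1, -0.003, -0.001, 0, 0, 0, -0.004], [1, -0.0055, -0.0018, 0, 0, 0, -0.0085]],
  ],
)

```text
clock: 19.65
tool_pos: [0.506, 0.1879, 0.0605]
eef_rot: [0.703, 0.712, -0.001, -0.003]
contact_force: [-2.2, 4.5, 2.6]
opening: 0.004
```

```bash
python3 -c "
from h import *
info();lv();lever_rows([1.85,1.87])
cv2.imwrite('pics/s14.png',cv2.resize(vision.snapshot('side')[180:310,200:400,::-1],None,fx=4,fy=4,interpolation=cv2.INTER_CUBIC))"
```

```text
t 19.65 pos [0.506  0.1879 0.0605] psi 90.7 F [-2.16  4.46  2.61] q [-0.05  0.98 -0.67  1.93  1.05  0.63  0.16] op 0.0
q 1.858 rad 0.0641 Ftan 4.49
[1, 0.0018, 0.0013, -0.0015, -0.0018, -0.0011, 0.0029]
[1, -0.0025, -0.0005, -0.0015, -0.0018, -0.0011, -0.0035]
```

View pics/s14.png

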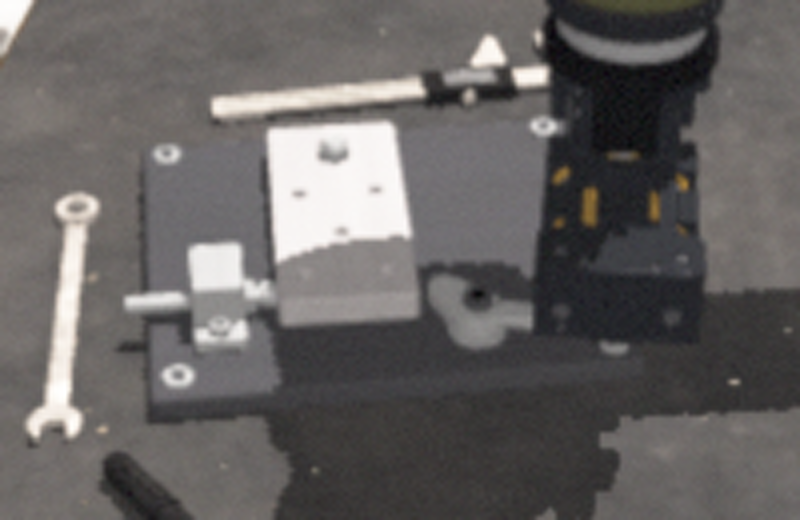

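play_rows(
  deltas=[
    [[1, -0.003, -0.0005, 0, 0, 0, -0.004], [1, -0.0055, -0.0012, 0, 0, 0, -0.008]],
  ],
)

```text
clock: 19.95
tool_pos: [0.5053, 0.186, 0.0605]
eef_rot: [0.693, 0.721, -0.001, -0.003]
contact_force: [-2.1, 5.8, 2.5]
opening: 0.005
```

```bash
python3 -c "
from h import *
lv()"
```

```text
q 1.887 rad 0.0641 Ftan 5.85
```

play_rows(
  deltas=[
    [[1, -0.003, -0.001, 0, 0, 0, -0.004], [1, -0.0055, -0.0015, 0, 0, 0, -0.0085]],
  ],
)

```text
clock: 20.2
tool_pos: [0.5047, 0.1842, 0.0605]
eef_rot: [0.683, 0.73, -0.001, -0.003]
contact_force: [-2.2, 4.4, 2.8]
opening: 0.001
```

```bash
python3 -c "
from h import *
lv()"
```

```text
q 1.914 rad 0.0641 Ftan 4.53
```

play_rows(
  deltas=[
    [[1, -0.003, -0.001, 0, 0, 0, -0.004], [1, -0.0055, -0.0015, 0, 0, 0, -0.0085]],
  ],
)

```text
clock: 20.45
tool_pos: [0.5041, 0.1824, 0.0605]
eef_rot: [0.673, 0.74, -0.001, -0.003]
contact_force: [-2.1, 3.9, 2.8]
opening: 0.007
```

```bash
python3 -c "
from h import *
info();lv();lever_rows([1.93,1.95])"
```

```text
t 20.45 pos [0.5041 0.1824 0.0605] psi 95.4 F [-2.08  3.89  2.75] q [-0.04  0.98 -0.68  1.94  1.07  0.64  0.23] op 0.01
q 1.941 rad 0.0642 Ftan 4.07
[1, 0.0024, 0.0015, -0.0018, -0.0021, -0.0011, 0.0035]
[1, -0.0018, -0.0003, -0.0018, -0.0021, -0.0011, -0.0029]
```

play_rows(
  deltas=[
    [[1, -0.002, -0.0005, 0, 0, 0, -0.003], [1, -0.004, -0.001, 0, 0, 0, -0.006]],
  ],
)

```text
clock: 20.7
tool_pos: [0.5037, 0.1811, 0.0605]
eef_rot: [0.666, 0.746, -0.001, -0.004]
contact_force: [-3.0, 4.7, 2.7]
opening: 0.005
```

```bash
python3 -c "
from h import *
lv()"
```

```text
q 1.962 rad 0.0641 Ftan 5.05
```

play_rows(
  deltas=[
    [[1, -0.002, -0.0005, 0, 0, 0, -0.003], [1, -0.004, -0.001, 0, 0, 0, -0.006]],
  ],
)

```text
clock: 20.95
tool_pos: [0.5033, 0.1797, 0.0605]
eef_rot: [0.658, 0.753, -0.002, -0.004]
contact_force: [-3.8, 3.9, 3.2]
opening: 0.005
```

```bash
python3 -c "
from h import *
lv()"
```

```text
q 1.982 rad 0.0641 Ftan 4.35
```

play_rows(
  deltas=[
    [[1, -0.002, -0.0005, 0, 0, 0, -0.003], [1, -0.004, -0.001, 0, 0, 0, -0.006]],
  ],
)

```text
clock: 21.2
tool_pos: [0.503, 0.1784, 0.0604]
eef_rot: [0.651, 0.759, -0.002, -0.004]
contact_force: [-2.9, 4.3, 2.9]
opening: 0.01
```

```bash
python3 -c "
from h import *
info();lv();lever_rows([1.98,2.0])
cv2.imwrite('pics/s15.png',cv2.resize(vision.snapshot('side')[180:310,200:400,::-1],None,fx=4,fy=4,interpolation=cv2.INTER_CUBIC))"
```

```text
t 21.2 pos [0.503  0.1784 0.0604] psi 98.8 F [-2.85  4.26  2.95] q [-0.03  0.99 -0.69  1.95  1.08  0.64  0.28] op 0.01
q 2.002 rad 0.0641 Ftan 4.65
[1, 0.0046, 0.0022, -0.0019, -0.0024, -0.0011, 0.0062]
[1, 0.0004, 0.0004, -0.0019, -0.0024, -0.0011, -0.0002]
```

View pics/s15.png

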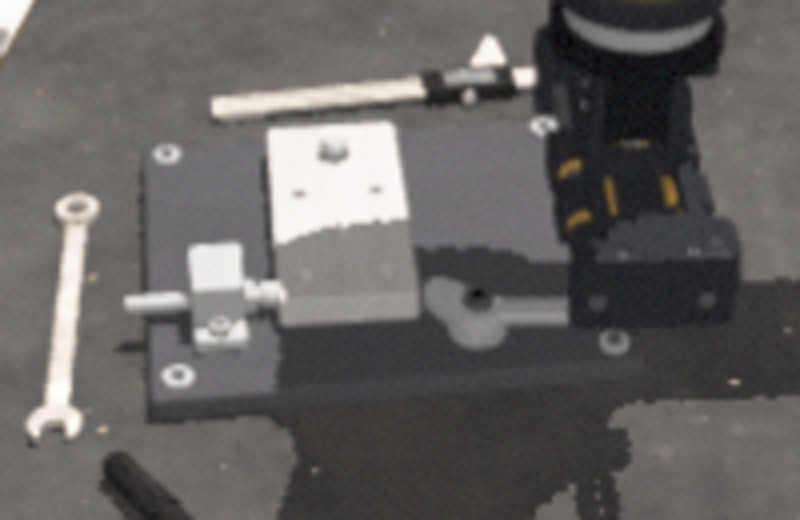

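play_rows(
  deltas=[
    [[1, -0.002, -0.001, 0, 0, 0, -0.003], [1, -0.004, -0.002, 0, 0, 0, -0.006]],
  ],
)

```text
clock: 21.5
tool_pos: [0.5027, 0.1768, 0.0604]
eef_rot: [0.643, 0.766, -0.002, -0.004]
contact_force: [-2.0, 4.0, 2.5]
opening: 0.004
```

```bash
python3 -c "
from h import *
lv()"
```

```text
q 2.025 rad 0.0642 Ftan 4.33
```

play_rows(
  deltas=[
    [[1, -0.002, -0.0008, 0, 0, 0, -0.003], [1, -0.004, -0.0015, 0, 0, 0, -0.006]],
  ],
)

```text
clock: 21.75
tool_pos: [0.5024, 0.1755, 0.0604]
eef_rot: [0.636, 0.772, -0.002, -0.004]
contact_force: [-3.0, 3.7, 3.2]
opening: 0.003
```

```bash
python3 -c "
from h import *
lv()"
```

```text
q 2.045 rad 0.0642 Ftan 4.19
```

play_rows(
  deltas=[
    [[1, -0.002, -0.0008, 0, 0, 0, -0.003], [1, -0.004, -0.0015, 0, 0, 0, -0.006]],
  ],
)

```text
clock: 22.0
tool_pos: [0.5022, 0.1741, 0.0604]
eef_rot: [0.628, 0.778, -0.002, -0.004]
contact_force: [-2.1, 3.7, 2.6]
opening: 0.007
```

```bash
python3 -c "
from h import *
info();lv()"
```

```text
t 22.0 pos [0.5022 0.1741 0.0604] psi 102.1 F [-2.13  3.69  2.6 ] q [-0.01  0.99 -0.7   1.95  1.09  0.65  0.34] op 0.01
q 2.065 rad 0.0642 Ftan 4.06
```

play_rows(
  deltas=[
    [[1, -0.002, -0.0008, 0, 0, 0, -0.003], [1, -0.004, -0.0015, 0, 0, 0, -0.006]],
  ],
)

```text
clock: 22.25
tool_pos: [0.502, 0.1728, 0.0604]
eef_rot: [0.621, 0.784, -0.002, -0.004]
contact_force: [-2.1, 4.0, 3.1]
opening: 0.009
```

```bash
python3 -c "
from h import *
lv()"
```

```text
q 2.085 rad 0.0642 Ftan 4.4
```

play_rows(
  deltas=[
    [[1, -0.002, -0.0008, 0, 0, 0, -0.003], [1, -0.004, -0.0015, 0, 0, 0, -0.006]],
  ],
)

```text
clock: 22.5
tool_pos: [0.5018, 0.1714, 0.0604]
eef_rot: [0.613, 0.79, -0.002, -0.004]
contact_force: [-3.8, 4.3, 3.1]
opening: -0.0
```

```bash
python3 -c "
from h import *
lv()"
```

```text
q 2.105 rad 0.0642 Ftan 5.09
```

play_rows(
  deltas=[
    [[1, -0.002, -0.0008, 0, 0, 0, -0.003], [1, -0.004, -0.0015, 0, 0, 0, -0.006]],
  ],
)

```text
clock: 22.75
tool_pos: [0.5016, 0.17, 0.0604]
eef_rot: [0.605, 0.796, -0.002, -0.004]
contact_force: [-2.7, 3.2, 2.9]
opening: 0.003
```

```bash
python3 -c "
from h import *
info();lv()
cv2.imwrite('pics/s16.png',cv2.resize(vision.snapshot('side')[220:300,240:340,::-1],None,fx=7,fy=7,interpolation=cv2.INTER_CUBIC))"
```

```text
t 22.75 pos [0.5016 0.17   0.0604] psi 105.5 F [-2.67  3.25  2.85] q [-0.    0.99 -0.71  1.96  1.1   0.65  0.39] op 0.0
q 2.125 rad 0.0642 Ftan 3.85
```

View pics/s16.png

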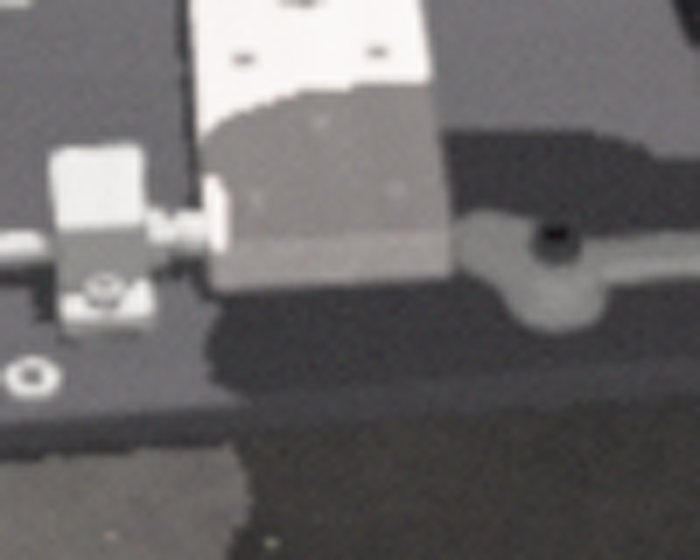

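play_rows(
  deltas=[
    [[1, -0.002, -0.0008, 0, 0, 0, -0.003], [1, -0.004, -0.0015, 0, 0, 0, -0.006]],
  ],
)

```text
clock: 23.05
tool_pos: [0.5014, 0.1687, 0.0604]
eef_rot: [0.598, 0.802, -0.002, -0.004]
contact_force: [-2.4, 4.1, 2.9]
opening: 0.003
```

```bash
python3 -c "
from h import *
lv()"
```

```text
q 2.144 rad 0.0643 Ftan 4.61
```

play_rows(
  deltas=[
    [[1, -0.002, -0.0008, 0, 0, 0, -0.003], [1, -0.004, -0.0015, 0, 0, 0, -0.006]],
  ],
)

```text
clock: 23.3
tool_pos: [0.5012, 0.168, 0.0604]
eef_rot: [0.59, 0.808, -0.001, -0.004]
contact_force: [-3.3, 5.1, 2.8]
opening: 0.003
```

```bash
python3 -c "
from h import *
lv()"
```

```text
q 2.153 rad 0.0641 Ftan 5.9
```

play_rows(
  deltas=[
    [[1, -0.002, -0.0008, 0, 0, 0, -0.003], [1, -0.004, -0.0015, 0, 0, 0, -0.006]],
  ],
)

```text
clock: 23.55
tool_pos: [0.501, 0.1675, 0.0604]
eef_rot: [0.581, 0.814, -0.001, -0.005]
contact_force: [-3.1, 5.2, 3.1]
opening: 0.006
```

```bash
python3 -c "
from h import *
info();lv()
lever_rows([2.18,2.20])"
```

```text
t 23.55 pos [0.501  0.1675 0.0604] psi 108.9 F [-3.08  5.25  3.12] q [ 0.01  0.99 -0.72  1.96  1.11  0.66  0.44] op 0.01
q 2.159 rad 0.064 Ftan 5.94
[1, -0.0044, -0.0005, -0.0019, -0.0021, -0.0022, -0.0012]
[1, -0.0087, -0.0022, -0.0019, -0.002, -0.0022, -0.0076]
```

play_rows(
  deltas=[
    [[1, -0.003, -0.0005, 0, 0, 0, 0], [1, -0.005, -0.0008, 0, 0, 0, 0]],
  ],
)

```text
clock: 23.8
tool_pos: [0.501, 0.1671, 0.0605]
eef_rot: [0.581, 0.814, 0.0, -0.005]
contact_force: [-4.5, 5.1, 2.3]
opening: 0.007
```

```bash
python3 -c "
from h import *
info();lv()"
```

```text
t 23.8 pos [0.501  0.1671 0.0605] psi 109.0 F [-4.54  5.09  2.3 ] q [ 0.01  0.99 -0.72  1.96  1.11  0.66  0.45] op 0.01
q 2.166 rad 0.0641 Ftan 6.26
```

play_rows(
  deltas=[
    [[1, -0.004, 0, 0, 0, 0, 0], [1, -0.006, 0, 0, 0, 0, 0]],
  ],
)

```text
clock: 24.05
tool_pos: [0.5011, 0.1665, 0.0605]
eef_rot: [0.58, 0.814, 0.001, -0.006]
contact_force: [-4.1, 6.4, 3.5]
opening: 0.005
```

```bash
python3 -c "
from h import *
info();lv()"
```

```text
t 24.05 pos [0.5011 0.1665 0.0605] psi 109.0 F [-4.14  6.36  3.47] q [ 0.02  0.99 -0.73  1.97  1.11  0.66  0.45] op 0.01
q 2.174 rad 0.0641 Ftan 7.36
```

play_rows(
  deltas=[
    [[1, -0.004, 0, 0, 0, 0, 0], [1, -0.006, 0, 0, 0, 0, 0]],
  ],
)

```text
clock: 24.3
tool_pos: [0.5011, 0.1662, 0.0605]
eef_rot: [0.58, 0.815, 0.002, -0.007]
contact_force: [-4.2, 6.3, 2.7]
opening: 0.008
```

```bash
python3 -c "
from h import *
info();lv()"
```

```text
t 24.3 pos [0.5011 0.1662 0.0605] psi 109.1 F [-4.24  6.34  2.73] q [ 0.02  0.99 -0.73  1.97  1.11  0.65  0.46] op 0.01
q 2.18 rad 0.0642 Ftan 7.38
```

play_rows(
  deltas=[
    [[1, 0.005, 0, 0, 0, 0, 0], [1, 0.02, 0, 0, 0, 0, 0], [1, 0.05, 0, 0, 0, 0, 0], [1, 0.08, 0, -0.1, 0, 0, 0], [1, 0.1, 0, -0.3, 0, 0, 0]],
  ],
)

```text
clock: 24.92
tool_pos: [0.491, 0.193, 0.1502]
eef_rot: [0.58, 0.815, -0.001, -0.008]
contact_force: [1.5, 0.3, 0.5]
opening: 0.008
```

```bash
python3 -c "
from h import *
info()
row([.46,.2,.22],109)
cv2.imwrite('pics/s17.png',cv2.resize(vision.snapshot('side')[180:310,200:400,::-1],None,fx=4,fy=4,interpolation=cv2.INTER_CUBIC))
cv2.imwrite('pics/t17.png',cv2.resize(vision.snapshot('top')[150:310,170:370,::-1],None,fx=3.5,fy=3.5,interpolation=cv2.INTER_CUBIC))"
```

```text
t 24.93 pos [0.491  0.193  0.1502] psi 109.1 F [1.53 0.28 0.53] q [ 0.03  0.87 -0.85  1.93  0.9   0.8   0.57] op 0.01
[1, 0.0589, -0.0925, -0.231, -0.0034, -0.004, 0.0008]
```

View pics/s17.png

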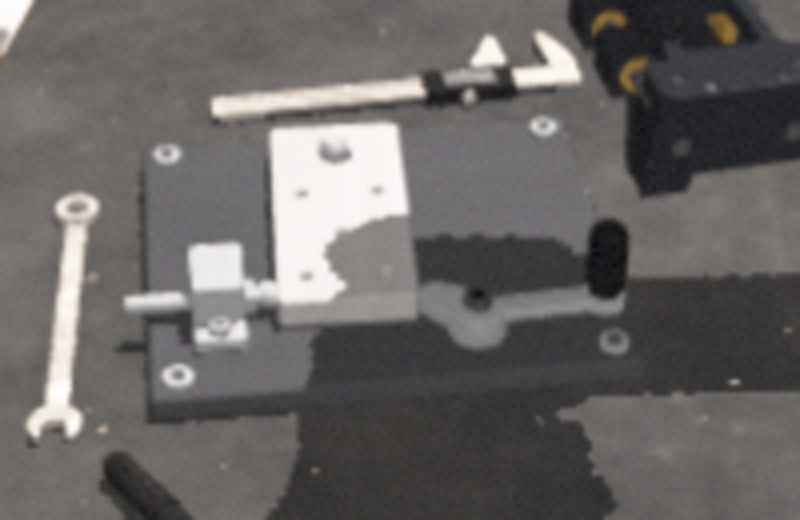

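View pics/t17.png

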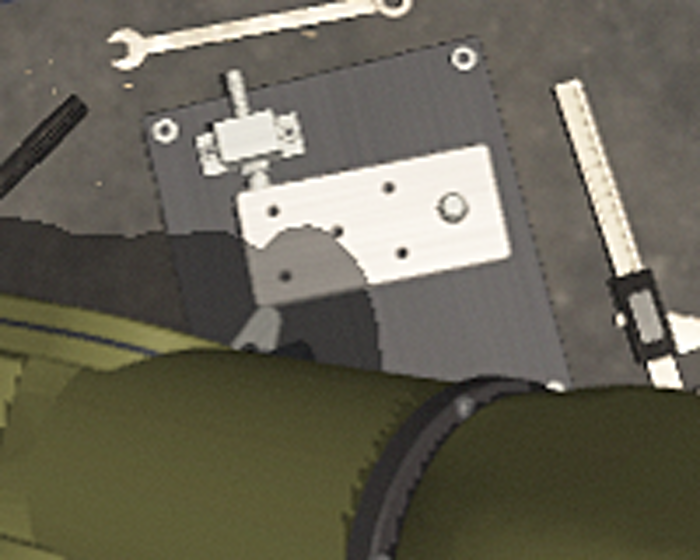

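play_rows(
  deltas=[
    [[1, 0.03, -0.04, -0.12, 0, 0, 0], [1, 0.0589, -0.0925, -0.231, 0, 0, 0], [1, 0.0589, -0.0925, -0.231, 0, 0, 0], [1, 0.0589, -0.0925, -0.231, 0, 0, 0], [1, 0.0589, -0.0925, -0.231, 0, 0, 0]],
  ],
)

```text
clock: 25.65
tool_pos: [0.4623, 0.2025, 0.224]
eef_rot: [0.58, 0.815, 0.005, -0.006]
contact_force: [-0.1, -1.0, 0.3]
opening: 0.002
```

```bash
python3 -c "
from h import *
info()
cv2.imwrite('pics/s18.png',cv2.resize(vision.snapshot('side')[180:310,200:400,::-1],None,fx=4,fy=4,interpolation=cv2.INTER_CUBIC))
a=cv2.imread('pics/s17.png');b=cv2.imread('pics/s18.png')
print(cv2.absdiff(a,b)[240:330,270:530].mean())"
```

```text
t 25.65 pos [0.4623 0.2025 0.224 ] psi 109.1 F [-0.06 -1.02  0.26] q [ 0.06  0.74 -0.95  1.94  0.77  0.87  0.61] op 0.0
23.57488603988604
```

View pics/s18.png

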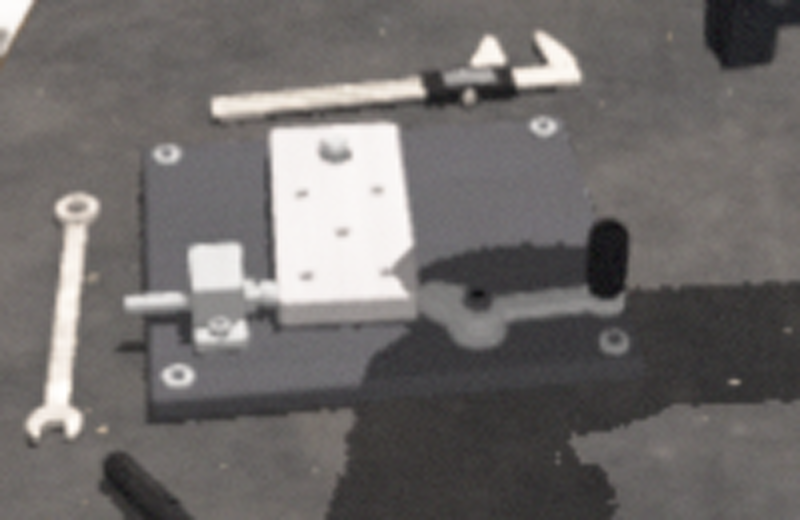

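The plate rests on the screw head, the lobe bears on its other side, the lever is where I left it and the tools haven't moved. I'm handing the job in.

```bash
python3 -c "
from plant import r
print(r.finish_job())"
```

```text
the job is handed in; nothing more can be done
None
```

The plate is clamped against the stop screw and the job is handed in, at about 26 s on the robot's clock.

- **Swinging the plate:** I pushed it near its free corner with the shut fingers, at about 1 to 2 N. It stopped moving against the screw and the force rose to about 5 N. I then backed the fingers off.
- **Closing the cam:** I pushed the lever's grip round in small steps at about 4 to 4.5 N. It went tight at about 2.15 rad. I stopped at about 2.18 rad with about 7.4 N on the grip, roughly 3 N above the turning force. By the given ratio that is about 9 to 12 N on the plate, firm and well under the 30 N that would dent it.
- **Last checks:** The side pictures after letting go show the plate on the screw head, the lobe on its other side and the lever still closed. The plate looks flat on the pin. The caliper, spanner and marker look to be where they lay, and the gripper touches nothing.

**Not confirmed:**
- The clamping force is worked out from the grip force, not measured on the plate.
- The force readings jittered by about 0.5 to 1 N, and some sideways and upward rubbing (2 to 4 N) built up on the grip near the end.
- The plate shifted slightly as the cam tightened, which I put down to play in the pin hole.
- My numeric comparison of the last two pictures told me nothing, because a moving shadow crossed that area. I judged them by eye.

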